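# Copy a brace angle with the sliding bevel and set the cleats to it

## Task

Copy the angle of the pattern brace: pull the bevel's clamp knob up to free the blade, run the carriage to its left stop, lay the blade flush against the brace and push the knob fully home to clamp it. Then run the clamped bevel along its rail to the right stop, lift every cleat out of the tray by its tab, and leave each one upright on the board with a long side flush against either side of the blade, without turning the blade. Do not disturb the sanding block or the offcut lying about.

Things in the scene. Friction and masses are not known exactly. Their poses are not given: they have to be found in the camera images.
- board: fixed plywood layout board 260 (x) x 480 (y) x 12 mm on the bench; origin: centre of its underside; own +x points away from the robot, +y to the left along the rail. An aluminium rail runs along its far edge and carries a dark steel carriage. The blade's pivot is always at own x = +0.070, y = 0.130 - (carriage joint). The carriage's block reaches 24 mm from the pivot towards own -x, 64 mm beyond it towards +x and 32 mm to either side, its top 44 mm above the board's top face.
- carriage (a joint): slide of the carriage along the rail, m: 0 = left stop (+y end, beside the pattern brace), 0.200 = right stop; grows towards the board's own -y. Friction about 6 N; stays where it is left. The knob is a good handle to move it by, knob out or home.
- blade (a joint): hinge of the bevel blade, rad, about the vertical through the pivot: 0 = square to the rail, blade pointing to the board's own -x; grows as the tip swings to the right (own -y), to 1.25. Its pivot is stiff and stays where it is left: about 0.8 N m turns it with the knob out (some 5 N at 160 mm from the pivot), a little more with the knob home, so set the cleats against it with only a few newtons.
- blade_root (a point): point on the blade's pivot axis at the level of the board's top face; turns with the blade. The blade, a steel bar 24 mm wide (own y from -12 to +12 mm), extends along own -x from 20 to 205 mm from the pivot, from 2 to 18 mm above the board.
- blade_tip (a point): centre of the blade's free end, 205 mm from the pivot, 10 mm above the board; same axes as blade_root.
- knob (a joint): clamp knob on top of the carriage, on the blade's pivot axis, m: 0 = home (down, blade clamped), 0.014 = fully out (up, blade free). A spring detent holds it at either end; 6 to 12 N along its axis moves it, so push it right down until it stops.
- knob_head (a point): centre of the knob's round black head, 34 mm across its flutes and 23 mm high; moves with it. When home it is 61 mm above the board's top face, its underside 5 mm above the carriage's block.
- pattern: fixed wooden pattern brace 135 x 32 x 22 mm screwed to the board near its left end; origin: on the board's top face, exactly where the blade's pivot stands when the carriage is at the left stop. The bar reaches along own -x from 55 to 190 mm from the origin and sits on own y from +12 to +44 mm, so the blade comes flush with it from the right when the blade_root x axis is parallel to this body's x axis.
- tray: fixed wooden tray 94 (x) x 220 (y) x 26 mm, origin: centre of its underside; four open pockets 74 x 38 mm (2 mm play all round) in a row at own y = -81, -27, +27, +81 mm, their long side along own x, floor 4 mm above the bench.
- sanding_block: loose cork sanding block 64 x 112 x 36 mm, bystander; origin: centre of its underside
- offcut_1: loose wood offcut 60 x 90 x 22 mm, bystander; origin: centre of its underside
- cleat_1: wooden cleat: block 70 mm long (own x) x 34 wide (own y) x 22 mm high with a 44 x 12 x 32 mm upright tab along the middle of its top (tab thickness 12 mm across own y; tab top 54 mm above the underside). Origin: centre of the underside. 90 g. All cleats are alike; at the start each present one sits in a tray pocket with its block flush with the tray top, so that only its tab can be gripped. May be absent.
- cleat_2: like cleat_1
- cleat_3: like cleat_1
- cleat_4: like cleat_1
There are look-alikes about, which are no part of the job. Leave any blue look-alike of the cleat_2 alone.

How it is judged:
On the way, in this order (a step that is already met when the one before it is completed fails the run):
1. the clamp knob is pulled out (value of joint knob above 0.011 m), for 0.2 s.
2. with the knob out, the carriage is at the left stop and the blade lies flush against the pattern brace (within about 1.7 degrees) (value of joint knob above 0.011 m and value of joint carriage below 0.003 m and angle between the x axis of blade_root and the x axis of pattern, either way round below 0.03 rad), for 0.2 s.
3. the knob is pushed home with the blade still flush against the pattern brace (value of joint knob below 0.002 m and value of joint carriage below 0.003 m and angle between the x axis of blade_root and the x axis of pattern, either way round below 0.03 rad), for 0.3 s.
4. the carriage is at the right stop, knob home, blade still at the pattern's angle (value of joint knob below 0.002 m and value of joint carriage above 0.195 m and angle between the x axis of blade_root and the x axis of pattern, either way round below 0.04 rad), for 0.2 s.
At the end, for the whole second after the job is handed in: Carriage at right stop (5 mm), knob home (2 mm), blade within 2.3 degrees of the brace; every cleat present upright, at rest on the board, long side against the blade (gap under 3.5 mm, parallel within 3.4 degrees), its centre 50 to 195 mm from the pivot (all of step 4 and x of cleat_1 in the frame of blade_root between -0.195 and -0.05 m and angle between the x axis of each of cleat_1, cleat_2, cleat_3, cleat_4 and the x axis of blade_root, either way round below 0.06 rad and angle between each of cleat_1, cleat_2, cleat_3, cleat_4's own z axis and vertical below 0.08 rad and height (world z) of cleat_1 between 0.008 and 0.017 m and linear speed of each of cleat_1, cleat_2, cleat_3, cleat_4 below 0.02 m/s and (y of cleat_1 in the frame of blade_root between 0.025 and 0.0325 m or y of cleat_1 in the frame of blade_root between -0.0325 and -0.025 m) and x of cleat_2 in the frame of blade_root between -0.195 and -0.05 m and height (world z) of cleat_2 between 0.008 and 0.017 m and (y of cleat_2 in the frame of blade_root between 0.025 and 0.0325 m or y of cleat_2 in the frame of blade_root between -0.0325 and -0.025 m) and x of cleat_3 in the frame of blade_root between -0.195 and -0.05 m and height (world z) of cleat_3 between 0.008 and 0.017 m and (y of cleat_3 in the frame of blade_root between 0.025 and 0.0325 m or y of cleat_3 in the frame of blade_root between -0.0325 and -0.025 m) and x of cleat_4 in the frame of blade_root between -0.195 and -0.05 m and height (world z) of cleat_4 between 0.008 and 0.017 m and (y of cleat_4 in the frame of blade_root between 0.025 and 0.0325 m or y of cleat_4 in the frame of blade_root between -0.0325 and -0.025 m)); the robot touches nothing.
It fails at once if the sanding block is shifted by more than 30 mm (distance of sanding_block from where it was at the start of the episode above 0.03 m).
It fails at once if the offcut is shifted by more than 30 mm (distance of offcut_1 from where it was at the start of the episode above 0.03 m).
Of cleat_1, cleat_2, cleat_3, cleat_4 only 3 to 4 are there at a start; the rules pass over those that are not, and their reading is None.
At some moment in a run one of cleat_1, cleat_2, cleat_3, cleat_4 may be knocked a few centimetres aside while the robot is not near it.
Once in a run the grip may slacken for a moment while it holds something.
It also fails if it takes over 184 s, if anything falls off the work surface, if the arm or the gripper's body presses on something with over 40 N, if the wrist force passes 120 N, or if a joint passes its speed limit or range.

## Robot

A 6-joint arm with a two-finger parallel gripper is mounted at the origin on a cart in front of the work surface, level with it; the furniture and walls round the work are solid. World frame = base frame: x ahead of the robot, y to its left, z up, the work surface at z = 0. Lengths are in m, angles in rad, forces in N, time in s.
With the tool pointing down it reaches from about 0.35 to 0.875 m from the base axis. Payload 4.2 kg.
Tool frame: the origin (TCP) lies between the finger pads; the fingertips stand 25 mm ahead of it and the grasp point (between the pads) lies 6 mm ahead of it; z points along the fingers, y is the line along which they close (so a half turn about z gives the same grasp; the last joint's range is limited). The gripper opens to 85 mm and grips with 20 to 120 N. Pads are 22 mm wide; open, the fingers measure 114 mm over their backs; the gripper's body (76 mm by 85 mm) begins 54 mm behind the grasp point. The pads swing forward as they close: fully open they stand 13 mm farther back than shut.
Start: joints at [1.593, 0.385, 0.008, 0, -1.194, -0.259], TCP at [0.147, 0.608, 0.256] pointing down, gripper open.
Joint ranges: [-3.14, 3.14], [-1.21, 2.06], [-1.07, 1.41], [-3.16, 2.05], [-2.99, -0.16], [-3.1, 3.1]. Speed limits (rad/s): [2.79, 2.79, 3.14, 3.14, 3.14, 3.14].

## Interface

Orientations are given as [roll, pitch, yaw] about the fixed x, y, z axes, in that order (R = Rz(yaw) Ry(pitch) Rx(roll)).
In Python, from workcell import manip, eyes, spotter gives the robot as it stands.
- The arm moves only by the tool drive_tool, never from a script. Its argument "targets" is a list of rows, each an object of numbers: "tx", "ty", "tz": the shift along the tool's x, y, z in m; "rx", "ry", "rz": the turn, a rotation vector about the tool's x, y, z in rad. A call has 1 to 20 rows; each row is the pose to reach, as a shift and turn from the pose commanded when the call began, along the tool's axes at that moment; what a row does not reach only later rows make up. A row lasts 1/8 s, in which the tool goes at most 62.5 mm and 10.7 degrees, less where a joint would pass 70% of its speed; a pose out of reach is approached as far as the arm can. A call with a gripper value outside its range is refused whole. "hand" is the gripper's target within -1 to 1 (shut at 1, half-way at 0, fully open at -1), set as the call begins (left out, the last holds). The fingers move at their own pace and stop on an object; "grip_force" is the grip in N (left out, the last holds). Time passes only in rows, so rows that repeat a pose let the fingers close. It gives the time, the measured TCP pose, the force, the opening and the grip force at its end, in the units of the state.
- manip.get_state(): the state, without advancing time (a new reading comes with each control period).
- eyes.snapshot(name): name is "scene" or "top"; returns a dict with "frame" (400x640x3 uint8, blue, green, red), "fx", "fy", "cx", "cy" (pixels), "R" (3x3) and "t" (3): a world point X has camera coordinates R X + t. Camera axes: x right, y down, z forward; pixel columns grow to the right and rows downward; lengths in m; the calibration is good to about 2 mm. A picture is of the moment at which its call begins. There is no depth.
- manip.hand_in(): hands the job in; it is judged then, once.
Trained networks look in the newest picture that a camera, given by its name, has taken for a name from the list of things; names that differ only in an ending like _2 or _b are one class to them, and where a whole thing is asked for, a point or a joint stands for the part that bears it (a point fixed in the world has none). Each returns a list of dicts, best first, with "score" (0 to 1); they miss things now and then, are a little off and sometimes report something else, mostly with a low value. They report only what shows in the picture. A call takes as long as a camera call. They do not tell look-alikes from the thing itself.
- spotter.boxes_of(camera, query): "bbox" ([centre column, centre row, width, height] in pixels, round what is visible of it).
The state is a dict: "time_s": time; "joint_pos": joint angles; "joint_velocities": joint speeds; "joint_efforts": joint torques, N m; "ee_pos": TCP position; "ee_rot": TCP orientation; "ft_force": force on the tool from outside, world axes, zero at the start; "ft_torque": the same for the moment, N m; "finger_gap": finger opening in m; "gripper_force": force on a finger pad.
Only numpy, scipy, OpenCV 4.12 (cv2) and the standard library are available. Lean on these libraries where they do the work, as an engineer would, in place of code of your own. Each camera call takes 0.05 s, during which the arm holds its last target. There are 200 camera calls.

## Working session

There is one attempt and no reset: what is moved stays moved. The work goes in short steps, Python scripts to look and compute and a tool call to move; the robot and the scene stay as the last step left them, time stands still between calls to the robot, and variables do not carry over. Pictures are saved under pics/ and viewed, at most 14 in all, crops included, and the job is handed in when it is done.

Besides the shell and the picture viewer there is one more tool, called after "Request:" in YAML: its name, and indented under it one key for each argument. drive_tool: Moves the arm, as the interface text tells. Its arguments: {"type":"object","properties":{"targets":{"type":"array","items":{"type":"object","properties":{"tx":{"type":"number"},"ty":{"type":"number"},"tz":{"type":"number"},"rx":{"type":"number"},"ry":{"type":"number"},"rz":{"type":"number"}}}},"hand":{"type":"number"},"grip_force":{"type":"number"}},"required":["targets"]}

```bash
mkdir -p pics; ls; cat > h.py <<'E'
from workcell import manip, eyes, spotter
import numpy as np, cv2
def snap(n,f=None):
    s=eyes.snapshot(n)
    if f: cv2.imwrite('pics/'+f,s['frame'])
    np.savez('last_%s.npz'%n,**s)
    return s
def ray(s,u,v,z):
    R=np.array(s['R']);t=np.array(s['t']);c=-R.T@t
    d=R.T@np.array([(u-s['cx'])/s['fx'],(v-s['cy'])/s['fy'],1.])
    return c+d*(z-c[2])/d[2]
def proj(s,X):
    p=np.array(s['R'])@np.array(X,float)+np.array(s['t'])
    return np.array([s['fx']*p[0]/p[2]+s['cx'],s['fy']*p[1]/p[2]+s['cy']])
E
python3 - <<'E'
from h import *
for n in('top','scene'):
    s=snap(n,n+'0.png'); R=np.array(s['R']);print(n,s['fx'],-R.T@np.array(s['t']),R.round(2).tolist())
    for q in['board','carriage','blade','knob_head','pattern','tray','sanding_block','offcut_1','cleat_1']:
        print(q,[(np.round(b['bbox']).astype(int).tolist(),round(b['score'],2)) for b in spotter.boxes_of(n,q)])
print(manip.get_state())
E
```

```text
pics
top 449.70089305486715 [ 0.44231603 -0.06012363  1.13118662] [[-0.02, -1.0, -0.02], [-0.99, 0.03, -0.13], [0.13, 0.02, -0.99]]
board [([268, 219, 203, 112], 0.85), ([265, 182, 12, 15], 0.44)]
carriage [([292, 204, 74, 84], 0.77), ([439, 229, 31, 15], 0.15)]
blade [([301, 221, 61, 54], 0.65), ([436, 209, 28, 17], 0.57)]
knob_head [([266, 185, 14, 10], 0.62)]
pattern [([210, 233, 16, 60], 0.81)]
tray [([439, 243, 53, 94], 0.83)]
sanding_block [([359, 133, 50, 26], 0.75), ([302, 221, 59, 52], 0.6)]
offcut_1 [([407, 146, 48, 30], 0.59), ([264, 184, 16, 12], 0.48)]
cleat_1 [([441, 252, 33, 16], 0.97), ([440, 232, 32, 15], 0.95), ([446, 276, 28, 18], 0.84), ([387, 285, 26, 29], 0.83), ([432, 208, 30, 17], 0.56), ([359, 132, 46, 27], 0.28)]
scene 372.07267180478453 [-0.0251871  -0.72732525  0.69536128] [[0.75, -0.66, -0.02], [-0.39, -0.42, -0.82], [0.53, 0.62, -0.57]]
board [([300, 202, 143, 104], 0.75)]
carriage [([316, 199, 35, 61], 0.81), ([358, 295, 30, 31], 0.65)]
blade [([309, 209, 18, 42], 0.79)]
knob_head [([310, 173, 6, 11], 0.44)]
pattern [([258, 179, 37, 20], 0.78), ([396, 2
[... 447 characters left out ...]
t_pos': array([ 1.59258929e+00,  3.84675826e-01,  7.89202716e-03, -5.01268499e-06,
       -1.19398878e+00, -2.58600482e-01]), 'joint_velocities': array([ 1.79233543e-03,  5.49748745e-05,  1.21372383e-03, -1.23786676e-03,
        1.25244399e-03,  4.79395637e-04]), 'joint_efforts': array([-4.93677016e-04, -3.92098796e+01,  1.88622254e+01,  4.19067532e+00,
       -3.07194950e-04,  3.29830030e-06]), 'ee_pos': array([0.14659448, 0.60754045, 0.25632281]), 'ee_rot': array([-3.14157089e+00,  1.05778953e-05, -2.36809366e-01]), 'ft_force': array([ 0.22195295,  0.70730398, -1.24343236]), 'ft_torque': array([-0.02076265, -0.02271683,  0.00094584]), 'gripper_force': 0.0, 'finger_gap': 0.0854050958480588}
```

```bash
python3 - <<'E'
import cv2
a=cv2.imread('pics/top0.png')[110:310,150:480]
cv2.imwrite('pics/c1.png',cv2.resize(a,(792,480),interpolation=cv2.INTER_CUBIC))
a=cv2.imread('pics/scene0.png')[130:330,200:460]
cv2.imwrite('pics/c2.png',cv2.resize(a,(780,600),interpolation=cv2.INTER_CUBIC))
E
```

```text
(no output)
```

View pics/c1.png

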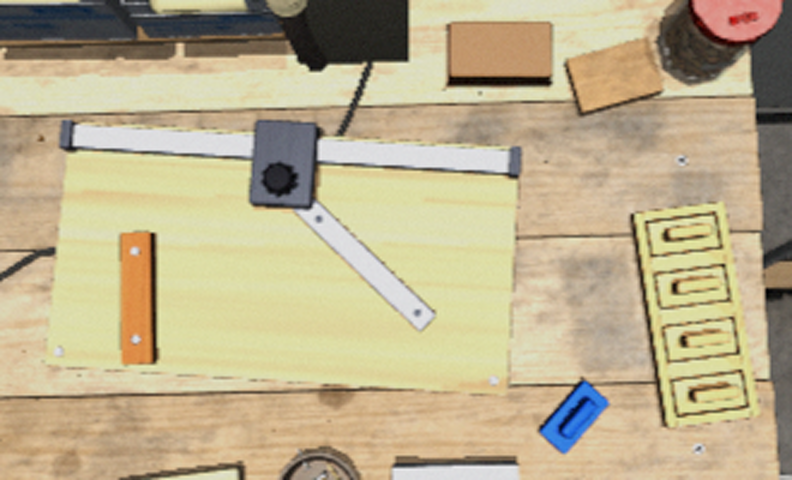

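View pics/c2.png

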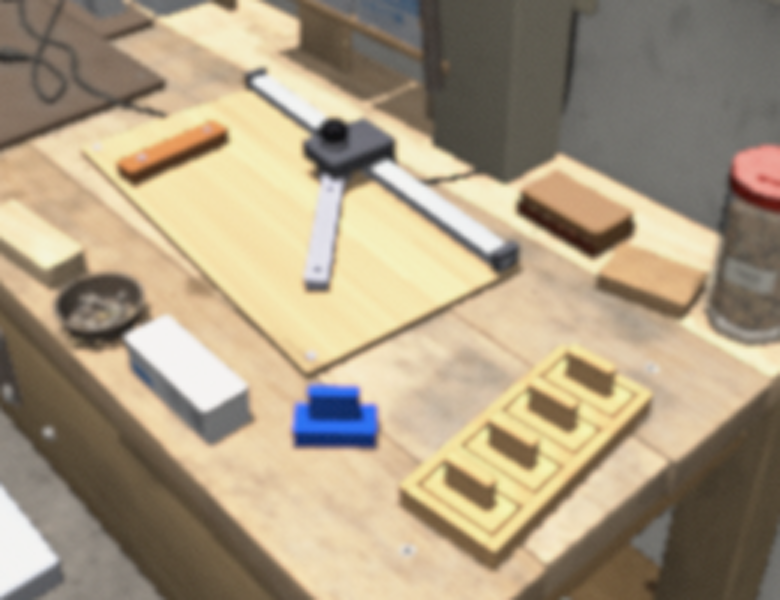

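The crops show four wooden cleats in the tray (top-view pixels ≈ (433,208), (439,230), (442,252), (445,274)). The blue look-alike is at (387,285) and I'll leave it alone. The knob is at (266,185), the blade tip at (327,243) and the brace at (207,234). Next I fit the poses.

```bash
cat > fit.py <<'E'
from h import *
from scipy.optimize import least_squares
def Rz(a): return np.array([[np.cos(a),-np.sin(a)],[np.sin(a),np.cos(a)]])
def tf(p,q): return Rz(p[2])@np.array(q)+p[:2]
def fit(s,pix,loc,zs,p0):
    f=lambda p: np.concatenate([proj(s,[*tf(p,l),z])-u for u,l,z in zip(pix,loc,zs)])
    r=least_squares(f,p0,loss='soft_l1'); return r.x,np.abs(r.fun).max()
E
cat > m1.py <<'E'
from fit import *
s=dict(np.load('last_top.npz'))
C=lambda L:[(np.array(q)+.5)/2.4-.5+[150,110] for q in L]
b,e=fit(s,C([(50,366),(509,393)]),[(-.13,.24),(-.13,-.24)],[.012]*2,[.5,.1,0]);print('board',b,e)
k,e=fit(s,C([(255,120),(317,125),(313,208),(250,204)]),[(.064,.032),(.064,-.032),(-.024,-.032),(-.024,.032)],[.056]*4,[.6,.1,0]);print('piv',k,e)
t,e=fit(s,C([(632,213),(724,203),(758,413),(667,426)]),[(.047,.11),(.047,-.11),(-.047,-.11),(-.047,.11)],[.026]*4,[.5,-.4,0])
t,e=fit(s,C([(632,213),(724,203),(758,413),(667,426)]),[(-.047,.11),(.047,.11),(.047,-.11),(-.047,-.11)],[.026]*4,[.5,-.4,1.5]);print('tray',t,e)
pat,e=fit(s,C([(121,233),(153,232),(155,363),(121,363)]),[(-.055,.044),(-.055,.012),(-.19,.012),(-.19,.044)],[.034]*4,[.6,.1,0]);print('pat',pat,e)
q=ray(s,*C([(424,320)])[0],.030);print('tip',q)
print('pivot board', Rz(b[2]).T@(k[:2]-b[:2]))
print('pat board', Rz(b[2]).T@(pat[:2]-b[:2]), pat[2]-b[2])
d=q[:2]-k[:2];print('blade ang vs board', np.arctan2(-d[1],-d[0])-b[2],np.hypot(*d), 'pivot-board')
# overlay
S=4;x0,y0=150,110
im=cv2.resize(s['frame'][y0:310,x0:480],None,fx=S,fy=S,interpolation=cv2.INTER_CUBIC)
def poly(p,l,z,c):
    P=np.array([((proj(s,[*tf(p,q),z])-[x0,y0]+.5)*S-.5) for q in l]).round().astype(int)
    cv2.polylines(im,[P],True,c,1)
R=lambda x0,x1,y0,y1:[(x0,y0),(x1,y0),(x1,y1),(x0,y1)]
poly(b,R(-.13,.13,-.24,.24),.012,(0,0,255))
poly(k,R(-.024,.064,-.032,.032),.056,(0,255,0))
poly(pat,R(-.19,-.055,.012,.044),.034,(255,0,0))
poly(t,R(-.047,.047,-.11,.11),.026,(0,0,255))
for y in(-.081,-.027,.027,.081): poly(t,R(-.035,.035,y-.017,y+.017),.026,(255,0,255)); poly(t,R(-.022,.022,y-.006,y+.006),.058,(255,0,0))
bl=[k[0],k[1],np.arctan2(-d[1],-d[0])]
poly(bl,R(-.205,-.02,-.012,.012),.030,(0,0,255))
cv2.imwrite('pics/ovL.png',im[:,:720]);cv2.imwrite('pics/ovR.png',im[120:,820:])
E
python3 m1.py
```

```text
board [ 0.55741433  0.0882903  -0.08134529] 1.1392721317148187
piv [ 0.6244827  0.0865501 -0.0728045] 0.8968611539415008
tray [ 0.48550398 -0.32817678 -1.46901153] 1.2498589321413363
pat [0.63740924 0.21298014 0.01668978] 0.6434899241548351
tip [ 0.48421824 -0.05291491  0.03      ]
pivot board [0.06698799 0.00371523]
pat board [0.06959864 0.13077756] 0.0980350709614331
blade ang vs board 0.863885509513602 0.19779940595481682 pivot-board
```

View pics/ovL.png

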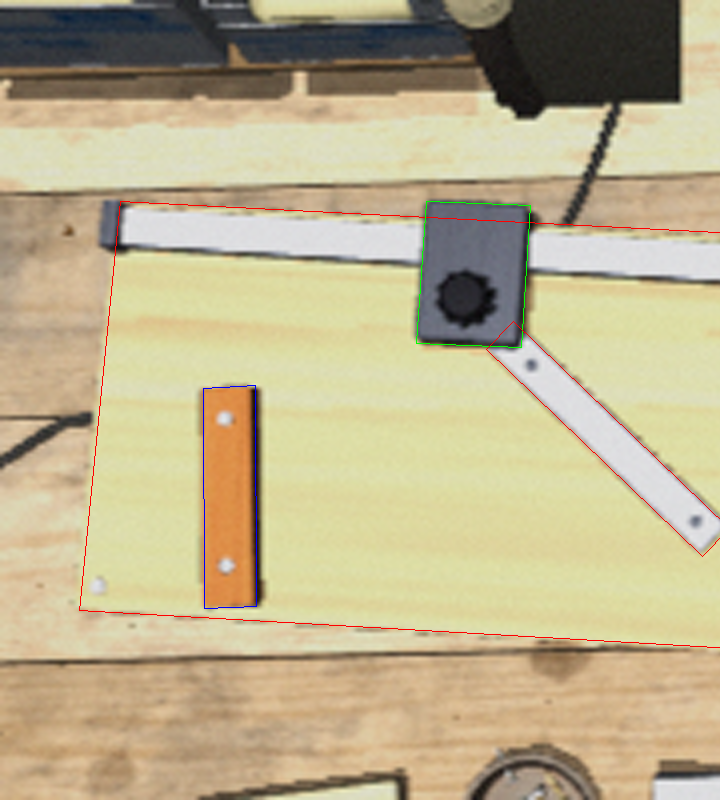

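View pics/ovR.png

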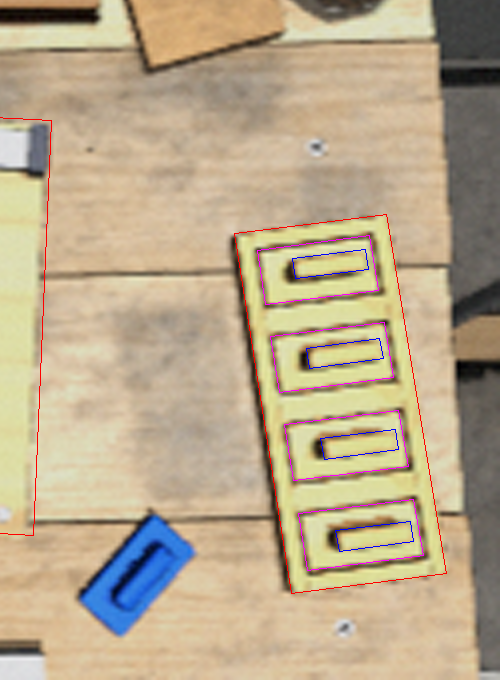

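The overlay matches well: board edges, carriage, brace and tray all line up within about 1 px. Next I work out the approach to the knob.

```bash
cat > go.py <<'E'
# usage: go.py x y z yaw [x y z yaw ...]: tool-frame shift for each world waypoint from the current pose
from h import *; import sys
def main(a):
    st=manip.get_state(); p=st['ee_pos']; y=st['ee_rot'][2]
    print('t%.1f'%st['time_s'],p.round(4),'rot',st['ee_rot'].round(3),'j1,j6',st['joint_pos'][[0,5]].round(2),'F',st['ft_force'].round(1),'gap',round(st['finger_gap'],4),'gf',round(st['gripper_force'],1))
    for i in range(0,len(a),4):
        d=np.array(a[i:i+3])-p; c,s=np.cos(y),np.sin(y)
        w=(a[i+3]-y+np.pi)%(2*np.pi)-np.pi
        print('tx %.4f ty %.4f tz %.4f rz %.4f'%(c*d[0]+s*d[1], s*d[0]-c*d[1], -d[2], -w))
if __name__=='__main__': main([float(v) for v in sys.argv[1:]])
E
python3 - <<'E'
from h import *
s=dict(np.load('last_top.npz'))
print('knob',ray(s,(465+.5)/4-.5+150,(297+.5)/4-.5+110,.0845))
E
python3 go.py .6245 .0865 .17 -.077 .6245 .0865 .087 -.077
```

```text
knob [0.6251056  0.08625084 0.0845    ]
t1.0 [0.1466 0.6075 0.2563] rot [-3.142  0.    -0.237] j1,j6 [ 1.59 -0.26] F [ 0.2  0.7 -1.2] gap 0.0854 gf 0.0
tx 0.5868 ty 0.3944 tz 0.0863 rz -0.1598
tx 0.5868 ty 0.3944 tz 0.1693 rz -0.1598
```

Request:
drive_tool:
  targets:
    - {"tx":0.045,"ty":0.03,"tz":0}
    - {"tx":0.09,"ty":0.06,"tz":0}
    - {"tx":0.135,"ty":0.09,"tz":0}
    - {"tx":0.18,"ty":0.12,"tz":0,"rz":-0.05}
    - {"tx":0.225,"ty":0.15,"tz":0,"rz":-0.1}
    - {"tx":0.27,"ty":0.18,"tz":0,"rz":-0.16}
    - {"tx":0.315,"ty":0.21,"tz":0,"rz":-0.16}
    - {"tx":0.36,"ty":0.24,"tz":0,"rz":-0.16}
    - {"tx":0.405,"ty":0.27,"tz":0.01,"rz":-0.16}
    - {"tx":0.45,"ty":0.3,"tz":0.03,"rz":-0.16}
    - {"tx":0.495,"ty":0.33,"tz":0.05,"rz":-0.16}
    - {"tx":0.54,"ty":0.36,"tz":0.07,"rz":-0.16}
    - {"tx":0.575,"ty":0.385,"tz":0.08,"rz":-0.16}
    - {"tx":0.587,"ty":0.394,"tz":0.086,"rz":-0.16}
    - {"tx":0.587,"ty":0.394,"tz":0.086,"rz":-0.16}
    - {"tx":0.587,"ty":0.394,"tz":0.086,"rz":-0.16}

```text
invalid input
```

```bash
python3 go.py .6248 .0864 .087 -.077
```

```text
t1.0 [0.1466 0.6075 0.2563] rot [-3.142  0.    -0.237] j1,j6 [ 1.59 -0.26] F [ 0.2  0.7 -1.2] gap 0.0854 gf 0.0
tx 0.5871 ty 0.3944 tz 0.1693 rz -0.1598
```

Request:
drive_tool:
  targets:
    - {"tx":0.045,"ty":0.03,"tz":0,"rx":0,"ry":0,"rz":0}
    - {"tx":0.09,"ty":0.06,"tz":0,"rx":0,"ry":0,"rz":0}
    - {"tx":0.18,"ty":0.12,"tz":0,"rx":0,"ry":0,"rz":-0.1}
    - {"tx":0.27,"ty":0.18,"tz":0,"rx":0,"ry":0,"rz":-0.16}
    - {"tx":0.36,"ty":0.24,"tz":0,"rx":0,"ry":0,"rz":-0.16}
    - {"tx":0.36,"ty":0.24,"tz":0,"rx":0,"ry":0,"rz":-0.16}
    - {"tx":0.36,"ty":0.24,"tz":0,"rx":0,"ry":0,"rz":-0.16}
    - {"tx":0.45,"ty":0.3,"tz":0.02,"rx":0,"ry":0,"rz":-0.16}
    - {"tx":0.45,"ty":0.3,"tz":0.02,"rx":0,"ry":0,"rz":-0.16}
    - {"tx":0.54,"ty":0.36,"tz":0.06,"rx":0,"ry":0,"rz":-0.16}
    - {"tx":0.54,"ty":0.36,"tz":0.06,"rx":0,"ry":0,"rz":-0.16}
    - {"tx":0.587,"ty":0.394,"tz":0.086,"rx":0,"ry":0,"rz":-0.16}
    - {"tx":0.587,"ty":0.394,"tz":0.086,"rx":0,"ry":0,"rz":-0.16}
    - {"tx":0.587,"ty":0.394,"tz":0.086,"rx":0,"ry":0,"rz":-0.16}
  hand: -1
  grip_force: 60

```text
time_s: 2.75
ee_pos: [0.6249, 0.0866, 0.1702]
ee_rot: [3.141, 0.0, -0.077]
ft_force: [-0.8, 0.5, 0.1]
finger_gap: 0.0853
gripper_force: 0.0
```

```bash
python3 go.py .6248 .0864 .087 -.077
```

```text
t2.8 [0.6249 0.0866 0.1702] rot [ 3.141  0.    -0.077] j1,j6 [0.39 1.1 ] F [-0.8  0.5  0.1] gap 0.0853 gf 0.0
tx -0.0000 ty 0.0002 tz 0.0832 rz -0.0004
```

Request:
drive_tool:
  targets:
    - {"tx":0,"ty":0,"tz":0.04,"rx":0,"ry":0,"rz":0}
    - {"tx":0,"ty":0,"tz":0.065,"rx":0,"ry":0,"rz":0}
    - {"tx":0,"ty":0,"tz":0.08,"rx":0,"ry":0,"rz":0}
    - {"tx":0,"ty":0,"tz":0.083,"rx":0,"ry":0,"rz":0}
    - {"tx":0,"ty":0,"tz":0.083,"rx":0,"ry":0,"rz":0}
  hand: -1

```text
time_s: 3.38
ee_pos: [0.6253, 0.0875, 0.0885]
ee_rot: [-3.141, -0.002, -0.076]
ft_force: [0.7, -0.3, -0.3]
finger_gap: 0.0857
gripper_force: 0.0
```

Request:
drive_tool:
  targets:
    - {"tx":0,"ty":0,"tz":0,"rx":0,"ry":0,"rz":0}
    - {"tx":0,"ty":0,"tz":0,"rx":0,"ry":0,"rz":0}
    - {"tx":0,"ty":0,"tz":0,"rx":0,"ry":0,"rz":0}
    - {"tx":0,"ty":0,"tz":0,"rx":0,"ry":0,"rz":0}
    - {"tx":0,"ty":0,"tz":0,"rx":0,"ry":0,"rz":0}
    - {"tx":0,"ty":0,"tz":0,"rx":0,"ry":0,"rz":0}
  hand: 1
  grip_force: 60

```text
time_s: 4.12
ee_pos: [0.6251, 0.0871, 0.088]
ee_rot: [-3.141, -0.001, -0.076]
ft_force: [-1.0, 1.6, 5.0]
finger_gap: 0.0274
gripper_force: 59.2
```

Request:
drive_tool:
  targets:
    - {"tx":0,"ty":0,"tz":-0.004,"rx":0,"ry":0,"rz":0}
    - {"tx":0,"ty":0,"tz":-0.008,"rx":0,"ry":0,"rz":0}
    - {"tx":0,"ty":0,"tz":-0.012,"rx":0,"ry":0,"rz":0}
    - {"tx":0,"ty":0,"tz":-0.015,"rx":0,"ry":0,"rz":0}
    - {"tx":0,"ty":0,"tz":-0.015,"rx":0,"ry":0,"rz":0}
    - {"tx":0,"ty":0,"tz":-0.015,"rx":0,"ry":0,"rz":0}
    - {"tx":0,"ty":0,"tz":-0.015,"rx":0,"ry":0,"rz":0}

```text
time_s: 5.0
ee_pos: [0.625, 0.087, 0.1024]
ee_rot: [-3.141, -0.0, -0.077]
ft_force: [1.2, 5.5, -1.3]
finger_gap: 0.0277
gripper_force: 61.5
```

```bash
python3 - <<'E'
from h import *
s=snap('scene'); a=s['frame'][140:240,230:370]; cv2.imwrite('pics/k1.png',cv2.resize(a,(700,500),interpolation=cv2.INTER_CUBIC))
E
python3 go.py
```

```text
t5.0 [0.6249 0.087  0.1024] rot [-3.141 -0.    -0.077] j1,j6 [0.39 1.1 ] F [ 2.   4.1 -0.5] gap 0.0276 gf 61.5
```

View pics/k1.png

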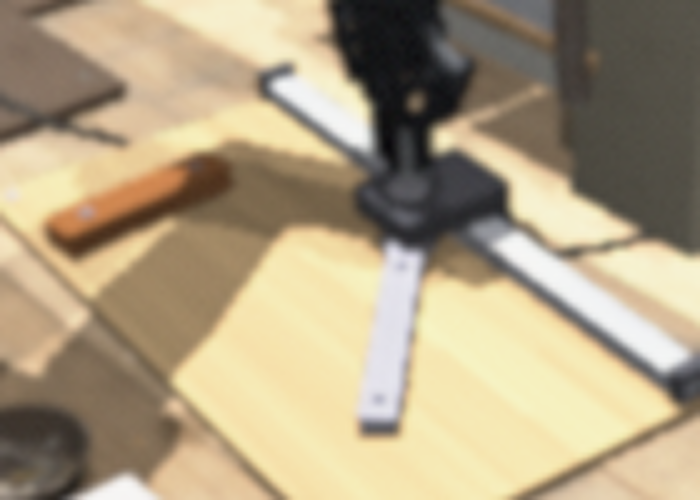

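The view shows the fingers closed on the knob at about (410,170) in the crop, just clear of the block. I slide the carriage left.

Request:
drive_tool:
  targets:
    - {"tx":0,"ty":-0.008,"tz":0,"rx":0,"ry":0,"rz":0}
    - {"tx":0,"ty":-0.022,"tz":0,"rx":0,"ry":0,"rz":0}
    - {"tx":0,"ty":-0.04,"tz":0,"rx":0,"ry":0,"rz":0}
    - {"tx":0,"ty":-0.058,"tz":0,"rx":0,"ry":0,"rz":0}
    - {"tx":0,"ty":-0.076,"tz":0,"rx":0,"ry":0,"rz":0}
    - {"tx":0,"ty":-0.094,"tz":0,"rx":0,"ry":0,"rz":0}
    - {"tx":0,"ty":-0.108,"tz":0,"rx":0,"ry":0,"rz":0}
    - {"tx":0,"ty":-0.116,"tz":0,"rx":0,"ry":0,"rz":0}
    - {"tx":0,"ty":-0.119,"tz":0,"rx":0,"ry":0,"rz":0}
    - {"tx":0,"ty":-0.119,"tz":0,"rx":0,"ry":0,"rz":0}
    - {"tx":0,"ty":-0.119,"tz":0,"rx":0,"ry":0,"rz":0}

```text
time_s: 6.42
ee_pos: [0.635, 0.2029, 0.1024]
ee_rot: [3.138, -0.001, -0.077]
ft_force: [5.0, -4.5, -1.6]
finger_gap: 0.0272
gripper_force: 61.4
```

Request:
drive_tool:
  targets:
    - {"tx":0,"ty":-0.003,"tz":0,"rx":0,"ry":0,"rz":0}
    - {"tx":0,"ty":-0.006,"tz":0,"rx":0,"ry":0,"rz":0}
    - {"tx":0,"ty":-0.006,"tz":0,"rx":0,"ry":0,"rz":0}
    - {"tx":0,"ty":-0.006,"tz":0,"rx":0,"ry":0,"rz":0}

```text
time_s: 6.92
ee_pos: [0.6355, 0.2086, 0.1024]
ee_rot: [3.138, -0.001, -0.077]
ft_force: [6.4, -5.1, -2.6]
finger_gap: 0.0275
gripper_force: 61.5
```

Request:
drive_tool:
  targets:
    - {"tx":0,"ty":-0.003,"tz":0,"rx":0,"ry":0,"rz":0}
    - {"tx":0,"ty":-0.005,"tz":0,"rx":0,"ry":0,"rz":0}
    - {"tx":0,"ty":-0.006,"tz":0,"rx":0,"ry":0,"rz":0}
    - {"tx":0,"ty":-0.006,"tz":0,"rx":0,"ry":0,"rz":0}

```text
time_s: 7.42
ee_pos: [0.636, 0.2143, 0.1024]
ee_rot: [3.137, -0.001, -0.078]
ft_force: [5.0, -6.7, -1.5]
finger_gap: 0.0277
gripper_force: 61.5
```

Request:
drive_tool:
  targets:
    - {"tx":0,"ty":-0.002,"tz":0,"rx":0,"ry":0,"rz":0}
    - {"tx":0,"ty":-0.003,"tz":0,"rx":0,"ry":0,"rz":0}
    - {"tx":0,"ty":-0.003,"tz":0,"rx":0,"ry":0,"rz":0}

```text
time_s: 7.8
ee_pos: [0.6361, 0.2157, 0.1024]
ee_rot: [3.135, 0.0, -0.078]
ft_force: [5.9, -10.1, -1.4]
finger_gap: 0.0275
gripper_force: 61.5
```

Request:
drive_tool:
  targets:
    - {"tx":0,"ty":-0.002,"tz":0,"rx":0,"ry":0,"rz":0}
    - {"tx":0,"ty":-0.004,"tz":0,"rx":0,"ry":0,"rz":0}
    - {"tx":0,"ty":-0.004,"tz":0,"rx":0,"ry":0,"rz":0}
    - {"tx":0,"ty":-0.004,"tz":0,"rx":0,"ry":0,"rz":0}

```text
time_s: 8.3
ee_pos: [0.636, 0.2163, 0.1023]
ee_rot: [3.13, 0.003, -0.079]
ft_force: [7.5, -18.2, -0.3]
finger_gap: 0.0272
gripper_force: 61.9
```

```bash
python3 go.py
```

```text
t8.3 [0.636  0.2163 0.1023] rot [ 3.13e+00  3.00e-03 -7.90e-02] j1,j6 [0.57 0.91] F [  7.5 -18.2  -0.3] gap 0.0272 gf 61.9
```

Request:
drive_tool:
  targets:
    - {"tx":0,"ty":0.006,"tz":0,"rx":0,"ry":0,"rz":0}
    - {"tx":0,"ty":0.006,"tz":0,"rx":0,"ry":0,"rz":0}

```text
time_s: 8.55
ee_pos: [0.636, 0.2155, 0.1024]
ee_rot: [3.138, -0.001, -0.078]
ft_force: [6.6, -7.5, -1.6]
finger_gap: 0.0275
gripper_force: 61.5
```

Request:
drive_tool:
  targets:
    - {"tx":0,"ty":0,"tz":0,"rx":0,"ry":0,"rz":0}
    - {"tx":0,"ty":0,"tz":0,"rx":0,"ry":0,"rz":0}
    - {"tx":0,"ty":0,"tz":0,"rx":0,"ry":0,"rz":0}
    - {"tx":0,"ty":0,"tz":-0.01,"rx":0,"ry":0,"rz":0}
    - {"tx":0,"ty":0,"tz":-0.04,"rx":0,"ry":0,"rz":0}
    - {"tx":0,"ty":0,"tz":-0.07,"rx":0,"ry":0,"rz":0}
    - {"tx":0,"ty":0,"tz":-0.07,"rx":0,"ry":0,"rz":0}
  hand: -1

```text
time_s: 9.43
ee_pos: [0.6364, 0.2195, 0.1765]
ee_rot: [-3.138, -0.006, -0.076]
ft_force: [-0.2, -0.3, -0.5]
finger_gap: 0.0856
gripper_force: 0.0
```

```bash
python3 go.py .562 .075 .13 0.017 .562 .075 .043 .017
```

```text
t9.4 [0.6364 0.2195 0.1765] rot [-3.138 -0.006 -0.076] j1,j6 [0.57 0.92] F [-0.2 -0.3 -0.5] gap 0.0856 gf 0.0
tx -0.0633 ty 0.1497 tz 0.0465 rz -0.0930
tx -0.0633 ty 0.1497 tz 0.1335 rz -0.0930
```

Request:
drive_tool:
  targets:
    - {"tx":-0.02,"ty":0.05,"tz":0,"rx":0,"ry":0,"rz":-0.04}
    - {"tx":-0.042,"ty":0.1,"tz":0.01,"rx":0,"ry":0,"rz":-0.093}
    - {"tx":-0.063,"ty":0.15,"tz":0.046,"rx":0,"ry":0,"rz":-0.093}
    - {"tx":-0.063,"ty":0.15,"tz":0.08,"rx":0,"ry":0,"rz":-0.093}
    - {"tx":-0.063,"ty":0.15,"tz":0.11,"rx":0,"ry":0,"rz":-0.093}
    - {"tx":-0.063,"ty":0.15,"tz":0.125,"rx":0,"ry":0,"rz":-0.093}
    - {"tx":-0.063,"ty":0.15,"tz":0.133,"rx":0,"ry":0,"rz":-0.093}
    - {"tx":-0.063,"ty":0.15,"tz":0.133,"rx":0,"ry":0,"rz":-0.093}
    - {"tx":-0.063,"ty":0.15,"tz":0.133,"rx":0,"ry":0,"rz":-0.093}
  hand: 1
  grip_force: 20

```text
time_s: 10.55
ee_pos: [0.5613, 0.0741, 0.0402]
ee_rot: [-3.141, -0.002, 0.017]
ft_force: [0.6, -0.6, 0.1]
finger_gap: -0.0001
gripper_force: 0.0
```

```bash
python3 go.py .553 .09 .043 .017 .530 .108 .043 .017 .511 .130 .043 .017 .499 .150 .043 .017 .490 .170 .043 .017
```

```text
t10.6 [0.5613 0.0741 0.0402] rot [-3.141e+00 -2.000e-03  1.700e-02] j1,j6 [0.42 1.17] F [ 0.6 -0.6  0.1] gap -0.0001 gf 0.0
tx -0.0080 ty -0.0160 tz -0.0028 rz -0.0003
tx -0.0307 ty -0.0344 tz -0.0028 rz -0.0003
tx -0.0493 ty -0.0567 tz -0.0028 rz -0.0003
tx -0.0610 ty -0.0769 tz -0.0028 rz -0.0003
tx -0.0697 ty -0.0970 tz -0.0028 rz -0.0003
```

Request:
drive_tool:
  targets:
    - {"tx":-0.004,"ty":-0.008,"tz":-0.003,"rx":0,"ry":0,"rz":0}
    - {"tx":-0.008,"ty":-0.016,"tz":-0.003,"rx":0,"ry":0,"rz":0}
    - {"tx":-0.016,"ty":-0.022,"tz":-0.003,"rx":0,"ry":0,"rz":0}
    - {"tx":-0.024,"ty":-0.028,"tz":-0.003,"rx":0,"ry":0,"rz":0}
    - {"tx":-0.031,"ty":-0.034,"tz":-0.003,"rx":0,"ry":0,"rz":0}
    - {"tx":-0.037,"ty":-0.042,"tz":-0.003,"rx":0,"ry":0,"rz":0}
    - {"tx":-0.043,"ty":-0.05,"tz":-0.003,"rx":0,"ry":0,"rz":0}
    - {"tx":-0.049,"ty":-0.057,"tz":-0.003,"rx":0,"ry":0,"rz":0}
    - {"tx":-0.055,"ty":-0.067,"tz":-0.003,"rx":0,"ry":0,"rz":0}
    - {"tx":-0.061,"ty":-0.077,"tz":-0.003,"rx":0,"ry":0,"rz":0}
    - {"tx":-0.065,"ty":-0.087,"tz":-0.003,"rx":0,"ry":0,"rz":0}
    - {"tx":-0.069,"ty":-0.094,"tz":-0.003,"rx":0,"ry":0,"rz":0}
    - {"tx":-0.069,"ty":-0.094,"tz":-0.003,"rx":0,"ry":0,"rz":0}

```text
time_s: 12.18
ee_pos: [0.4903, 0.1673, 0.0431]
ee_rot: [-3.141, -0.002, 0.017]
ft_force: [-1.1, -0.8, -0.5]
finger_gap: -0.0001
gripper_force: 0.3
```

```bash
python3 - <<'E'
from h import *
s=snap('top'); a=s['frame'][150:300,170:340]; cv2.imwrite('pics/b1.png',cv2.resize(a,(680,600),interpolation=cv2.INTER_CUBIC))
E
python3 go.py
```

```text
t12.2 [0.4897 0.1669 0.0426] rot [-3.141 -0.     0.017] j1,j6 [0.64 0.95] F [-0.3  0.3  0.4] gap 0.0 gf 0.0
```

View pics/b1.png

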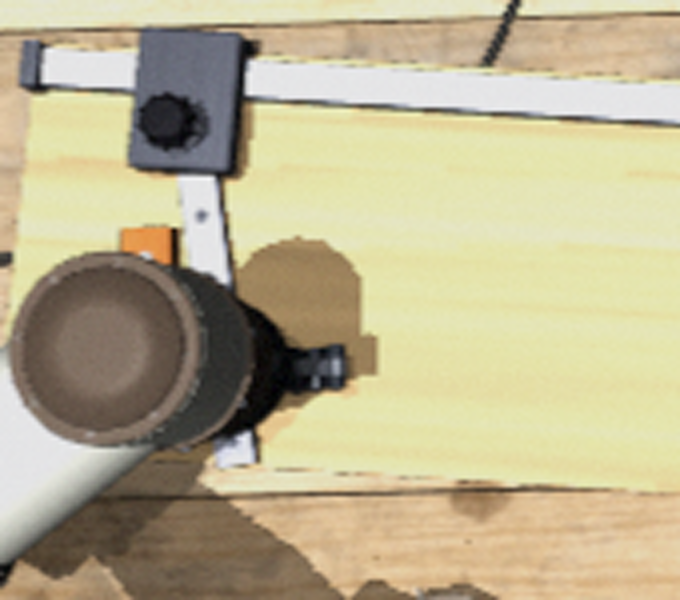

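The blade is about 0.13 rad short of the brace (gap between crop x 178 and 200 at the top). I keep pushing.

Request:
drive_tool:
  targets:
    - {"tx":0,"ty":-0.004,"tz":0,"rx":0,"ry":0,"rz":0}
    - {"tx":0,"ty":-0.007,"tz":0,"rx":0,"ry":0,"rz":0}
    - {"tx":0,"ty":-0.01,"tz":0,"rx":0,"ry":0,"rz":0}
    - {"tx":0,"ty":-0.012,"tz":0,"rx":0,"ry":0,"rz":0}

```text
time_s: 12.72
ee_pos: [0.488, 0.1769, 0.0417]
ee_rot: [3.138, 0.005, 0.016]
ft_force: [-0.9, -5.4, 2.9]
finger_gap: -0.0003
gripper_force: 2.7
```

Request:
drive_tool:
  targets:
    - {"tx":0,"ty":-0.002,"tz":0,"rx":0,"ry":0,"rz":0}
    - {"tx":0,"ty":-0.004,"tz":0,"rx":0,"ry":0,"rz":0}
    - {"tx":0,"ty":-0.004,"tz":0,"rx":0,"ry":0,"rz":0}

```text
time_s: 13.1
ee_pos: [0.4876, 0.1808, 0.0415]
ee_rot: [3.138, 0.005, 0.015]
ft_force: [-1.7, -5.1, 3.2]
finger_gap: 0.0001
gripper_force: 2.4
```

Request:
drive_tool:
  targets:
    - {"tx":0,"ty":-0.002,"tz":0,"rx":0,"ry":0,"rz":0}
    - {"tx":0,"ty":-0.004,"tz":0,"rx":0,"ry":0,"rz":0}
    - {"tx":0,"ty":-0.004,"tz":0,"rx":0,"ry":0,"rz":0}

```text
time_s: 13.48
ee_pos: [0.4874, 0.1847, 0.0414]
ee_rot: [3.138, 0.006, 0.015]
ft_force: [-1.6, -4.6, 2.3]
finger_gap: -0.0002
gripper_force: 2.4
```

Request:
drive_tool:
  targets:
    - {"tx":0,"ty":-0.002,"tz":0,"rx":0,"ry":0,"rz":0}
    - {"tx":0,"ty":-0.003,"tz":0,"rx":0,"ry":0,"rz":0}
    - {"tx":0,"ty":-0.003,"tz":0,"rx":0,"ry":0,"rz":0}

```text
time_s: 13.85
ee_pos: [0.4871, 0.1866, 0.0414]
ee_rot: [3.136, 0.007, 0.015]
ft_force: [-0.4, -8.9, 3.7]
finger_gap: -0.0001
gripper_force: 4.4
```

Request:
drive_tool:
  targets:
    - {"tx":0,"ty":-0.002,"tz":0,"rx":0,"ry":0,"rz":0}
    - {"tx":0,"ty":-0.003,"tz":0,"rx":0,"ry":0,"rz":0}
    - {"tx":0,"ty":-0.003,"tz":0,"rx":0,"ry":0,"rz":0}

```text
time_s: 14.22
ee_pos: [0.487, 0.187, 0.0414]
ee_rot: [3.132, 0.009, 0.014]
ft_force: [4.0, -20.0, 4.2]
finger_gap: 0.0
gripper_force: 9.4
```

```bash
python3 - <<'E'
from h import *
s=snap('top'); a=s['frame'][150:300,170:340]; cv2.imwrite('pics/b2.png',cv2.resize(a,(680,600),interpolation=cv2.INTER_CUBIC))
E
python3 go.py
```

```text
t14.3 [0.487  0.187  0.0414] rot [3.132 0.009 0.014] j1,j6 [0.68 0.9 ] F [  3.8 -18.5   4.8] gap -0.0004 gf 9.4
```

View pics/b2.png

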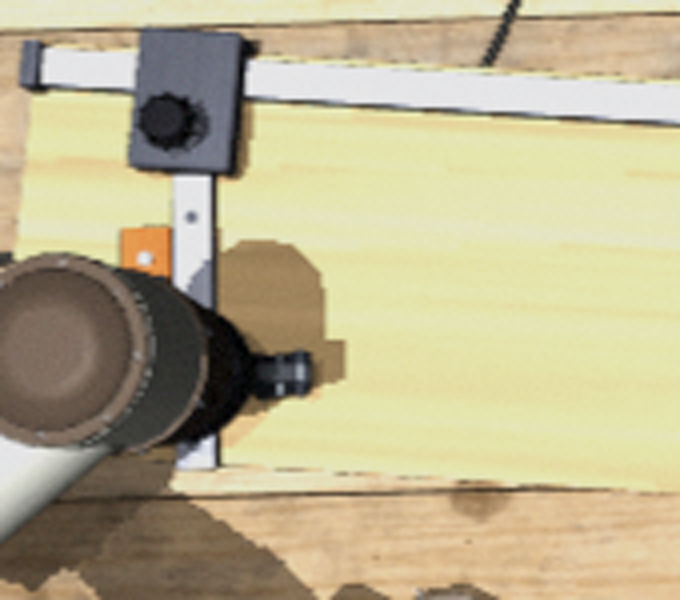

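Blade is flush along the brace, with both edges meeting at crop x ≈ 174. I back off and return to the knob.

Request:
drive_tool:
  targets:
    - {"tx":0,"ty":0.01,"tz":0,"rx":0,"ry":0,"rz":0}
    - {"tx":0,"ty":0.03,"tz":0,"rx":0,"ry":0,"rz":0}
    - {"tx":0,"ty":0.04,"tz":-0.02,"rx":0,"ry":0,"rz":0}
    - {"tx":0,"ty":0.04,"tz":-0.07,"rx":0,"ry":0,"rz":0}
    - {"tx":0,"ty":0.04,"tz":-0.12,"rx":0,"ry":0,"rz":0}
    - {"tx":0,"ty":0.04,"tz":-0.14,"rx":0,"ry":0,"rz":0}
    - {"tx":0,"ty":0.04,"tz":-0.14,"rx":0,"ry":0,"rz":0}

```text
time_s: 15.15
ee_pos: [0.491, 0.153, 0.184]
ee_rot: [-3.138, -0.004, 0.016]
ft_force: [0.1, 0.8, -0.7]
finger_gap: -0.0001
gripper_force: 0.0
```

```bash
python3 go.py .6365 .2155 .17 -.077
```

```text
t15.2 [0.491 0.153 0.184] rot [-3.138 -0.004  0.016] j1,j6 [0.62 0.97] F [ 0.1  0.8 -0.7] gap -0.0001 gf 0.0
tx 0.1465 ty -0.0601 tz 0.0140 rz 0.0932
```

Request:
drive_tool:
  targets:
    - {"tx":0.05,"ty":-0.02,"tz":0,"rx":0,"ry":0,"rz":0.03}
    - {"tx":0.1,"ty":-0.04,"tz":0,"rx":0,"ry":0,"rz":0.06}
    - {"tx":0.135,"ty":-0.055,"tz":0.01,"rx":0,"ry":0,"rz":0.093}
    - {"tx":0.146,"ty":-0.06,"tz":0.014,"rx":0,"ry":0,"rz":0.093}
    - {"tx":0.146,"ty":-0.06,"tz":0.014,"rx":0,"ry":0,"rz":0.093}
    - {"tx":0.146,"ty":-0.06,"tz":0.014,"rx":0,"ry":0,"rz":0.093}
  hand: -1
  grip_force: 60

```text
time_s: 15.9
ee_pos: [0.6342, 0.2145, 0.1682]
ee_rot: [3.141, 0.001, -0.077]
ft_force: [0.5, -0.3, 0.6]
finger_gap: 0.0857
gripper_force: 0.0
```

```bash
python3 go.py .6365 .2155 .102 -.077
```

```text
t15.9 [0.6342 0.2145 0.1682] rot [ 3.141e+00  1.000e-03 -7.700e-02] j1,j6 [0.57 0.93] F [ 0.5 -0.3  0.6] gap 0.0857 gf 0.0
tx 0.0022 ty -0.0012 tz 0.0662 rz 0.0004
```

Request:
drive_tool:
  targets:
    - {"tx":0.002,"ty":-0.001,"tz":0.03,"rx":0,"ry":0,"rz":0}
    - {"tx":0.002,"ty":-0.001,"tz":0.055,"rx":0,"ry":0,"rz":0}
    - {"tx":0.002,"ty":-0.001,"tz":0.065,"rx":0,"ry":0,"rz":0}
    - {"tx":0.002,"ty":-0.001,"tz":0.065,"rx":0,"ry":0,"rz":0}

```text
time_s: 16.4
ee_pos: [0.637, 0.2156, 0.1036]
ee_rot: [3.141, 0.0, -0.077]
ft_force: [-0.5, 0.9, -0.4]
finger_gap: 0.0855
gripper_force: 0.0
```

Request:
drive_tool:
  targets:
    - {"tx":0,"ty":0,"tz":0,"rx":0,"ry":0,"rz":0}
    - {"tx":0,"ty":0,"tz":0,"rx":0,"ry":0,"rz":0}
    - {"tx":0,"ty":0,"tz":0,"rx":0,"ry":0,"rz":0}
    - {"tx":0,"ty":0,"tz":0,"rx":0,"ry":0,"rz":0}
    - {"tx":0,"ty":0,"tz":0,"rx":0,"ry":0,"rz":0}
    - {"tx":0,"ty":0,"tz":0,"rx":0,"ry":0,"rz":0}
  hand: 1

```text
time_s: 17.15
ee_pos: [0.6375, 0.2153, 0.1034]
ee_rot: [3.141, -0.0, -0.077]
ft_force: [1.1, -4.4, 0.8]
finger_gap: 0.0276
gripper_force: 59.2
```

Request:
drive_tool:
  targets:
    - {"tx":0,"ty":0,"tz":0.005,"rx":0,"ry":0,"rz":0}
    - {"tx":0,"ty":0,"tz":0.01,"rx":0,"ry":0,"rz":0}
    - {"tx":0,"ty":0,"tz":0.014,"rx":0,"ry":0,"rz":0}
    - {"tx":0,"ty":0,"tz":0.016,"rx":0,"ry":0,"rz":0}
    - {"tx":0,"ty":0,"tz":0.016,"rx":0,"ry":0,"rz":0}
    - {"tx":0,"ty":0,"tz":0.016,"rx":0,"ry":0,"rz":0}

```text
time_s: 17.9
ee_pos: [0.6376, 0.2154, 0.09]
ee_rot: [3.141, -0.001, -0.076]
ft_force: [-3.1, -5.3, 12.1]
finger_gap: 0.0276
gripper_force: 60.7
```

Request:
drive_tool:
  targets:
    - {"tx":0,"ty":0,"tz":0.002,"rx":0,"ry":0,"rz":0}
    - {"tx":0,"ty":0,"tz":0.004,"rx":0,"ry":0,"rz":0}
    - {"tx":0,"ty":0,"tz":0.004,"rx":0,"ry":0,"rz":0}
    - {"tx":0,"ty":0,"tz":0.004,"rx":0,"ry":0,"rz":0}
    - {"tx":0,"ty":0,"tz":0.004,"rx":0,"ry":0,"rz":0}

```text
time_s: 18.52
ee_pos: [0.6378, 0.2154, 0.0896]
ee_rot: [3.141, -0.003, -0.075]
ft_force: [-9.5, -7.0, 25.3]
finger_gap: 0.0273
gripper_force: 62.1
```

Request:
drive_tool:
  targets:
    - {"tx":0,"ty":0.006,"tz":-0.003,"rx":0,"ry":0,"rz":0}
    - {"tx":0,"ty":0.02,"tz":-0.003,"rx":0,"ry":0,"rz":0}
    - {"tx":0,"ty":0.04,"tz":-0.003,"rx":0,"ry":0,"rz":0}
    - {"tx":0,"ty":0.06,"tz":-0.003,"rx":0,"ry":0,"rz":0}
    - {"tx":0,"ty":0.08,"tz":-0.003,"rx":0,"ry":0,"rz":0}
    - {"tx":-0.001,"ty":0.1,"tz":-0.003,"rx":0,"ry":0,"rz":0}
    - {"tx":-0.001,"ty":0.12,"tz":-0.003,"rx":0,"ry":0,"rz":0}
    - {"tx":-0.001,"ty":0.14,"tz":-0.003,"rx":0,"ry":0,"rz":0}
    - {"tx":-0.001,"ty":0.16,"tz":-0.003,"rx":0,"ry":0,"rz":0}
    - {"tx":-0.001,"ty":0.178,"tz":-0.003,"rx":0,"ry":0,"rz":0}
    - {"tx":-0.001,"ty":0.19,"tz":-0.003,"rx":0,"ry":0,"rz":0}
    - {"tx":-0.001,"ty":0.196,"tz":-0.003,"rx":0,"ry":0,"rz":0}
    - {"tx":-0.001,"ty":0.199,"tz":-0.003,"rx":0,"ry":0,"rz":0}
    - {"tx":-0.001,"ty":0.201,"tz":-0.003,"rx":0,"ry":0,"rz":0}
    - {"tx":-0.001,"ty":0.203,"tz":-0.003,"rx":0,"ry":0,"rz":0}
    - {"tx":-0.001,"ty":0.203,"tz":-0.003,"rx":0,"ry":0,"rz":0}

```text
time_s: 20.52
ee_pos: [0.6203, 0.016, 0.0898]
ee_rot: [-3.139, -0.0, -0.075]
ft_force: [-9.7, 5.6, 18.7]
finger_gap: 0.0276
gripper_force: 61.5
```

Request:
drive_tool:
  targets:
    - {"tx":0,"ty":0.002,"tz":0,"rx":0,"ry":0,"rz":0}
    - {"tx":0,"ty":0.003,"tz":0,"rx":0,"ry":0,"rz":0}
    - {"tx":0,"ty":0.003,"tz":0,"rx":0,"ry":0,"rz":0}

```text
time_s: 20.9
ee_pos: [0.6203, 0.0152, 0.0898]
ee_rot: [-3.136, -0.001, -0.075]
ft_force: [-11.8, 13.8, 19.8]
finger_gap: 0.0273
gripper_force: 61.6
```

Request:
drive_tool:
  targets:
    - {"tx":0,"ty":-0.004,"tz":0,"rx":0,"ry":0,"rz":0}
    - {"tx":0,"ty":-0.004,"tz":0,"rx":0,"ry":0,"rz":0}

```text
time_s: 21.15
ee_pos: [0.6203, 0.0159, 0.0898]
ee_rot: [-3.141, 0.0, -0.075]
ft_force: [-9.0, 1.8, 19.9]
finger_gap: 0.0274
gripper_force: 61.5
```

Request:
drive_tool:
  targets:
    - {"tx":0,"ty":0,"tz":0,"rx":0,"ry":0,"rz":0}
    - {"tx":0,"ty":0,"tz":0,"rx":0,"ry":0,"rz":0}
    - {"tx":0,"ty":0,"tz":0,"rx":0,"ry":0,"rz":0}
    - {"tx":0,"ty":0,"tz":-0.015,"rx":0,"ry":0,"rz":0}
    - {"tx":0,"ty":0,"tz":-0.05,"rx":0,"ry":0,"rz":0}
    - {"tx":-0.02,"ty":0.05,"tz":-0.1,"rx":0,"ry":0,"rz":0}
    - {"tx":-0.06,"ty":0.09,"tz":-0.12,"rx":0,"ry":0,"rz":0.1}
    - {"tx":-0.06,"ty":0.15,"tz":-0.12,"rx":0,"ry":0,"rz":0.2}
    - {"tx":-0.06,"ty":0.15,"tz":-0.12,"rx":0,"ry":0,"rz":0.3}
  hand: -1

```text
time_s: 22.28
ee_pos: [0.5488, -0.1338, 0.2083]
ee_rot: [-3.141, -0.003, -0.385]
ft_force: [0.4, -0.4, -0.5]
finger_gap: 0.0855
gripper_force: 0.0
```

```bash
python3 - <<'E'
from h import *
s=snap('top'); a=s['frame'][120:320,170:480]; cv2.imwrite('pics/d1.png',cv2.resize(a,None,fx=2.5,fy=2.5,interpolation=cv2.INTER_CUBIC))
print([(np.round(b['bbox']).astype(int).tolist(),round(b['score'],2)) for b in spotter.boxes_of('top','cleat_1')])
E
python3 go.py .56 -.320 .16 -1.469
```

```text
[([444, 275, 27, 18], 0.97), ([437, 208, 32, 14], 0.92), ([442, 252, 32, 16], 0.8), ([439, 230, 32, 16], 0.63), ([387, 284, 29, 27], 0.56)]
t22.4 [ 0.5494 -0.1317  0.2075] rot [-3.141e+00 -2.000e-03 -3.790e-01] j1,j6 [0.05 1.14] F [ 0.3 -0.4  0.5] gap 0.0852 gf 0.0
tx 0.0795 ty 0.1710 tz 0.0475 rz 1.0901
```

View pics/d1.png

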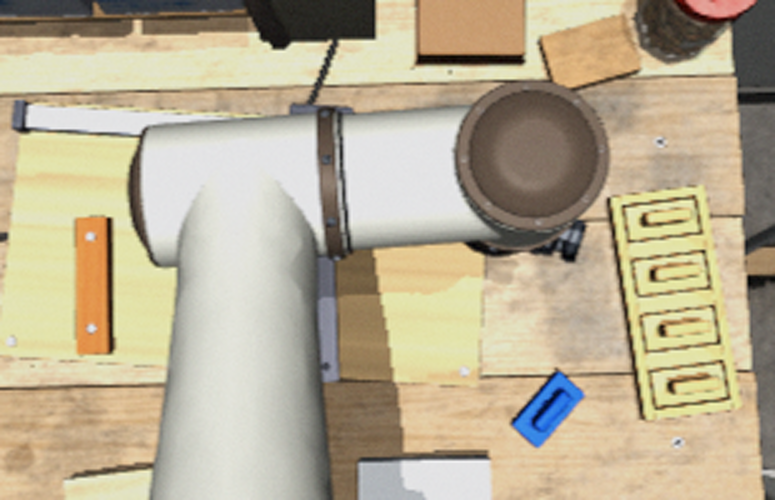

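All four cleats are still in the tray and the blade is parallel to the brace. First pick is the far pocket. I open only halfway (42 mm) so the fingers clear the neighbouring tabs.

Request:
drive_tool:
  targets:
    - {"tx":0.01,"ty":0.03,"tz":0.0,"rx":0,"ry":0,"rz":0.18}
    - {"tx":0.02,"ty":0.06,"tz":0.0,"rx":0,"ry":0,"rz":0.36}
    - {"tx":0.04,"ty":0.09,"tz":0.0,"rx":0,"ry":0,"rz":0.54}
    - {"tx":0.06,"ty":0.12,"tz":0.0,"rx":0,"ry":0,"rz":0.72}
    - {"tx":0.07,"ty":0.15,"tz":0.01,"rx":0,"ry":0,"rz":0.9}
    - {"tx":0.08,"ty":0.171,"tz":0.04,"rx":0,"ry":0,"rz":1.09}
    - {"tx":0.08,"ty":0.171,"tz":0.047,"rx":0,"ry":0,"rz":1.09}
    - {"tx":0.08,"ty":0.171,"tz":0.047,"rx":0,"ry":0,"rz":1.09}
  hand: 0
  grip_force: 40

```text
time_s: 23.38
ee_pos: [0.5613, -0.3182, 0.1591]
ee_rot: [3.141, 0.0, -1.463]
ft_force: [0.6, -0.5, 0.4]
finger_gap: 0.0427
gripper_force: 0.0
```

```bash
python3 go.py .5655 -.318 .054 -1.469; python3 - <<'E'
from h import *
s=snap('scene'); a=s['frame'][190:330,300:480]; cv2.imwrite('pics/e1.png',cv2.resize(a,(720,560),interpolation=cv2.INTER_CUBIC))
E
```

```text
t23.4 [ 0.5613 -0.3182  0.1591] rot [ 3.141  0.    -1.463] j1,j6 [-0.27  0.37] F [ 0.6 -0.5  0.4] gap 0.0427 gf 0.0
tx 0.0003 ty -0.0042 tz 0.1051 rz 0.0058
```

View pics/e1.png

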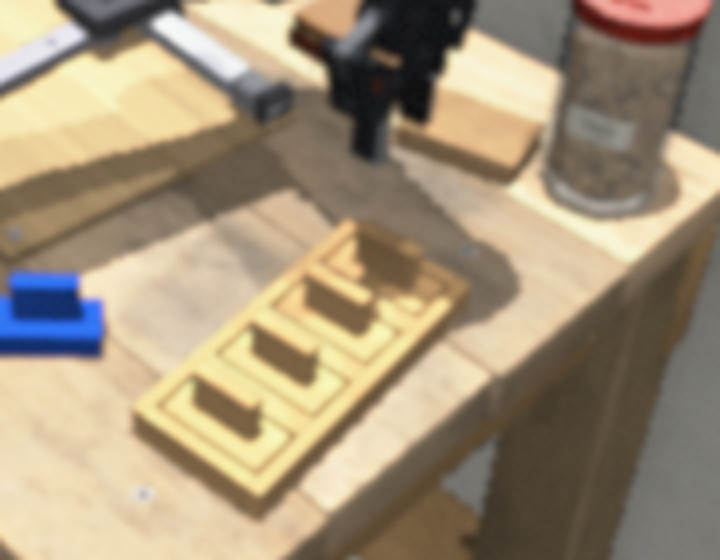

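The gripper hangs clear above the far tab (crop (385,260)), so I descend and grip.

Request:
drive_tool:
  targets:
    - {"tx":0,"ty":-0.004,"tz":0.045,"rx":0,"ry":0,"rz":0.006}
    - {"tx":0,"ty":-0.004,"tz":0.08,"rx":0,"ry":0,"rz":0.006}
    - {"tx":0,"ty":-0.004,"tz":0.1,"rx":0,"ry":0,"rz":0.006}
    - {"tx":0,"ty":-0.004,"tz":0.105,"rx":0,"ry":0,"rz":0.006}
    - {"tx":0,"ty":-0.004,"tz":0.105,"rx":0,"ry":0,"rz":0.006}

```text
time_s: 24.05
ee_pos: [0.566, -0.3182, 0.0556]
ee_rot: [-3.14, -0.001, -1.471]
ft_force: [-0.2, -0.5, -0.1]
finger_gap: 0.0429
gripper_force: 0.0
```

Request:
drive_tool:
  targets:
    - {"tx":0,"ty":0,"tz":0,"rx":0,"ry":0,"rz":0}
    - {"tx":0,"ty":0,"tz":0,"rx":0,"ry":0,"rz":0}
    - {"tx":0,"ty":0,"tz":0,"rx":0,"ry":0,"rz":0}
    - {"tx":0,"ty":0,"tz":0,"rx":0,"ry":0,"rz":0}
    - {"tx":0,"ty":0,"tz":0,"rx":0,"ry":0,"rz":0}
  hand: 1

```text
time_s: 24.68
ee_pos: [0.5658, -0.3186, 0.0555]
ee_rot: [-3.14, -0.001, -1.472]
ft_force: [0.2, 1.9, 5.4]
finger_gap: 0.0116
gripper_force: 44.4
```

Request:
drive_tool:
  targets:
    - {"tx":0,"ty":0,"tz":-0.008,"rx":0,"ry":0,"rz":0}
    - {"tx":0,"ty":0,"tz":-0.02,"rx":0,"ry":0,"rz":0}
    - {"tx":0,"ty":0,"tz":-0.05,"rx":0,"ry":0,"rz":0}
    - {"tx":0,"ty":0,"tz":-0.08,"rx":0,"ry":0,"rz":0}
    - {"tx":0,"ty":0,"tz":-0.09,"rx":0,"ry":0,"rz":0}
    - {"tx":0,"ty":0,"tz":-0.09,"rx":0,"ry":0,"rz":0}

```text
time_s: 25.42
ee_pos: [0.5645, -0.3185, 0.1446]
ee_rot: [3.142, 0.0, -1.473]
ft_force: [-0.7, -0.6, -0.9]
finger_gap: 0.0115
gripper_force: 43.4
```

```bash
python3 - <<'E'
import numpy as np
for n,r,s in(('R0',.085,-1),('R1',.16,-1),('L0',.085,1),('L1',.16,1)):
    c=np.array([.621,.0157])+r*np.array([-1,-.017])+s*np.array([-.017,1])*.034
    print(n,c.round(4))
E
python3 go.py .5354 -.0198 .15 .017 .5354 -.0198 .063 .017
```

```text
R0 [ 0.5366 -0.0197]
R1 [ 0.4616 -0.021 ]
L0 [0.5354 0.0483]
L1 [0.4604 0.047 ]
t25.4 [ 0.5645 -0.3185  0.1446] rot [ 3.142  0.    -1.473] j1,j6 [-0.26  0.36] F [-0.7 -0.6 -0.9] gap 0.0115 gf 43.4
tx -0.3001 ty -0.0001 tz -0.0054 rz -1.4904
tx -0.3001 ty -0.0001 tz 0.0816 rz -1.4904
```

Request:
drive_tool:
  targets:
    - {"tx":-0.03,"ty":0,"tz":0,"rx":0,"ry":0,"rz":-0.17}
    - {"tx":-0.07,"ty":0,"tz":-0.005,"rx":0,"ry":0,"rz":-0.34}
    - {"tx":-0.11,"ty":0,"tz":-0.005,"rx":0,"ry":0,"rz":-0.51}
    - {"tx":-0.15,"ty":0,"tz":-0.005,"rx":0,"ry":0,"rz":-0.68}
    - {"tx":-0.19,"ty":0,"tz":-0.005,"rx":0,"ry":0,"rz":-0.85}
    - {"tx":-0.23,"ty":0,"tz":-0.005,"rx":0,"ry":0,"rz":-1.02}
    - {"tx":-0.26,"ty":0,"tz":-0.005,"rx":0,"ry":0,"rz":-1.19}
    - {"tx":-0.285,"ty":0,"tz":-0.005,"rx":0,"ry":0,"rz":-1.36}
    - {"tx":-0.297,"ty":0,"tz":-0.005,"rx":0,"ry":0,"rz":-1.49}
    - {"tx":-0.297,"ty":0,"tz":-0.005,"rx":0,"ry":0,"rz":-1.49}
    - {"tx":-0.297,"ty":0,"tz":-0.005,"rx":0,"ry":0,"rz":-1.49}
    - {"tx":-0.297,"ty":0,"tz":-0.005,"rx":0,"ry":0,"rz":-1.49}

```text
time_s: 26.92
ee_pos: [0.5357, -0.0236, 0.1489]
ee_rot: [3.141, 0.001, 0.015]
ft_force: [-0.0, -0.9, -1.1]
finger_gap: 0.0115
gripper_force: 43.4
```

```bash
python3 go.py .5366 -.0195 .0645 .017
```

```text
t26.9 [ 0.5357 -0.0236  0.1489] rot [3.141e+00 1.000e-03 1.500e-02] j1,j6 [0.26 1.33] F [-0.  -0.9 -1.1] gap 0.0115 gf 43.4
tx 0.0009 ty -0.0041 tz 0.0844 rz -0.0018
```

Request:
drive_tool:
  targets:
    - {"tx":0.001,"ty":-0.003,"tz":0.03,"rx":0,"ry":0,"rz":0}
    - {"tx":0.001,"ty":-0.003,"tz":0.06,"rx":0,"ry":0,"rz":0}
    - {"tx":0.001,"ty":-0.003,"tz":0.078,"rx":0,"ry":0,"rz":0}
    - {"tx":0.001,"ty":-0.003,"tz":0.083,"rx":0,"ry":0,"rz":0}
    - {"tx":0.001,"ty":-0.003,"tz":0.084,"rx":0,"ry":0,"rz":0}
    - {"tx":0.001,"ty":-0.003,"tz":0.084,"rx":0,"ry":0,"rz":0}

```text
time_s: 27.68
ee_pos: [0.5375, -0.0199, 0.0661]
ee_rot: [-3.141, -0.002, 0.017]
ft_force: [-1.0, -0.1, -0.5]
finger_gap: 0.0114
gripper_force: 43.4
```

Request:
drive_tool:
  targets:
    - {"tx":0,"ty":-0.001,"tz":0,"rx":0,"ry":0,"rz":0}
    - {"tx":0,"ty":-0.002,"tz":0,"rx":0,"ry":0,"rz":0}
    - {"tx":0,"ty":-0.003,"tz":0,"rx":0,"ry":0,"rz":0}
    - {"tx":0,"ty":-0.003,"tz":0,"rx":0,"ry":0,"rz":0}
    - {"tx":0,"ty":-0.003,"tz":0,"rx":0,"ry":0,"rz":0}

```text
time_s: 28.3
ee_pos: [0.5368, -0.0169, 0.0653]
ee_rot: [3.142, 0.0, 0.017]
ft_force: [-0.5, 0.5, -0.4]
finger_gap: 0.0112
gripper_force: 43.4
```

Request:
drive_tool:
  targets:
    - {"tx":0,"ty":-0.001,"tz":0,"rx":0,"ry":0,"rz":0}
    - {"tx":0,"ty":-0.001,"tz":0,"rx":0,"ry":0,"rz":0}
    - {"tx":0,"ty":-0.001,"tz":0,"rx":0,"ry":0,"rz":0}

```text
time_s: 28.68
ee_pos: [0.5368, -0.0159, 0.0653]
ee_rot: [3.142, -0.0, 0.017]
ft_force: [0.6, 0.0, -0.4]
finger_gap: 0.011
gripper_force: 43.4
```

Request:
drive_tool:
  targets:
    - {"tx":0,"ty":-0.001,"tz":0,"rx":0,"ry":0,"rz":0}
    - {"tx":0,"ty":-0.001,"tz":0,"rx":0,"ry":0,"rz":0}
    - {"tx":0,"ty":-0.001,"tz":0,"rx":0,"ry":0,"rz":0}

```text
time_s: 29.05
ee_pos: [0.5368, -0.015, 0.0653]
ee_rot: [3.141, 0.0, 0.017]
ft_force: [-0.5, -1.5, -0.5]
finger_gap: 0.011
gripper_force: 43.4
```

Request:
drive_tool:
  targets:
    - {"tx":0,"ty":-0.0005,"tz":0.001,"rx":0,"ry":0,"rz":0}
    - {"tx":0,"ty":-0.0005,"tz":0.002,"rx":0,"ry":0,"rz":0}
    - {"tx":0,"ty":-0.0005,"tz":0.002,"rx":0,"ry":0,"rz":0}

```text
time_s: 29.42
ee_pos: [0.5367, -0.0149, 0.0635]
ee_rot: [3.141, 0.0, 0.017]
ft_force: [-0.6, -5.3, 2.0]
finger_gap: 0.0112
gripper_force: 43.8
```

Request:
drive_tool:
  targets:
    - {"tx":0,"ty":0,"tz":0,"rx":0,"ry":0,"rz":0}
    - {"tx":0,"ty":0,"tz":0,"rx":0,"ry":0,"rz":0}
    - {"tx":0,"ty":0,"tz":0,"rx":0,"ry":0,"rz":0}
    - {"tx":0,"ty":0,"tz":-0.02,"rx":0,"ry":0,"rz":0}
    - {"tx":0,"ty":0,"tz":-0.06,"rx":0,"ry":0,"rz":0}
    - {"tx":0,"ty":0,"tz":-0.09,"rx":0,"ry":0,"rz":0}
    - {"tx":0,"ty":0,"tz":-0.09,"rx":0,"ry":0,"rz":0}
  hand: 0.2

```text
time_s: 30.3
ee_pos: [0.5384, -0.0138, 0.1559]
ee_rot: [-3.14, -0.006, 0.018]
ft_force: [-0.6, -0.4, -0.5]
finger_gap: 0.0343
gripper_force: 0.0
```

```bash
python3 go.py .512 -.324 .155 -1.469
```

```text
t30.3 [ 0.5384 -0.0138  0.1559] rot [-3.14  -0.006  0.018] j1,j6 [0.28 1.31] F [-0.6 -0.4 -0.5] gap 0.0343 gf 0.0
tx -0.0318 ty 0.3096 tz 0.0009 rz 1.4866
```

Request:
drive_tool:
  targets:
    - {"tx":0,"ty":0.03,"tz":0,"rx":0,"ry":0,"rz":0.17}
    - {"tx":-0.005,"ty":0.07,"tz":0,"rx":0,"ry":0,"rz":0.34}
    - {"tx":-0.01,"ty":0.11,"tz":0,"rx":0,"ry":0,"rz":0.51}
    - {"tx":-0.015,"ty":0.15,"tz":0,"rx":0,"ry":0,"rz":0.68}
    - {"tx":-0.02,"ty":0.19,"tz":0,"rx":0,"ry":0,"rz":0.85}
    - {"tx":-0.025,"ty":0.23,"tz":0,"rx":0,"ry":0,"rz":1.02}
    - {"tx":-0.03,"ty":0.265,"tz":0,"rx":0,"ry":0,"rz":1.19}
    - {"tx":-0.032,"ty":0.295,"tz":0,"rx":0,"ry":0,"rz":1.36}
    - {"tx":-0.032,"ty":0.31,"tz":0,"rx":0,"ry":0,"rz":1.487}
    - {"tx":-0.032,"ty":0.31,"tz":0,"rx":0,"ry":0,"rz":1.487}
    - {"tx":-0.032,"ty":0.31,"tz":0,"rx":0,"ry":0,"rz":1.487}
  hand: 0

```text
time_s: 31.68
ee_pos: [0.5098, -0.3242, 0.1525]
ee_rot: [3.14, 0.001, -1.468]
ft_force: [0.3, 0.5, 0.5]
finger_gap: 0.0427
gripper_force: 0.0
```

```bash
python3 go.py .512 -.3235 .0545 -1.469;python3 - <<'E'
from h import *
s=snap('scene')
print([(np.round(b['bbox']).astype(int).tolist(),round(b['score'],2)) for b in spotter.boxes_of('scene','cleat_1')])
E
```

```text
t31.7 [ 0.5098 -0.3242  0.1525] rot [ 3.140e+00  1.000e-03 -1.468e+00] j1,j6 [-0.3  0.4] F [0.3 0.5 0.5] gap 0.0427 gf 0.0
tx -0.0005 ty -0.0023 tz 0.0980 rz 0.0012
[([310, 209, 27, 24], 0.84), ([386, 268, 31, 28], 0.68), ([360, 294, 30, 29], 0.66), ([369, 282, 34, 27], 0.61), ([309, 270, 25, 23], 0.59)]
```

Request:
drive_tool:
  targets:
    - {"tx":0,"ty":-0.002,"tz":0.045,"rx":0,"ry":0,"rz":0}
    - {"tx":0,"ty":-0.002,"tz":0.08,"rx":0,"ry":0,"rz":0}
    - {"tx":0,"ty":-0.002,"tz":0.094,"rx":0,"ry":0,"rz":0}
    - {"tx":0,"ty":-0.002,"tz":0.098,"rx":0,"ry":0,"rz":0}
    - {"tx":0,"ty":-0.002,"tz":0.098,"rx":0,"ry":0,"rz":0}

```text
time_s: 32.4
ee_pos: [0.5129, -0.3249, 0.0564]
ee_rot: [-3.14, -0.001, -1.469]
ft_force: [-0.9, 0.2, -0.1]
finger_gap: 0.0423
gripper_force: 0.0
```

Request:
drive_tool:
  targets:
    - {"tx":0,"ty":0,"tz":0,"rx":0,"ry":0,"rz":0}
    - {"tx":0,"ty":0,"tz":0,"rx":0,"ry":0,"rz":0}
    - {"tx":0,"ty":0,"tz":0,"rx":0,"ry":0,"rz":0}
    - {"tx":0,"ty":0,"tz":0,"rx":0,"ry":0,"rz":0}
    - {"tx":0,"ty":0,"tz":0,"rx":0,"ry":0,"rz":0}
  hand: 1

```text
time_s: 33.02
ee_pos: [0.5127, -0.3249, 0.0563]
ee_rot: [-3.14, -0.001, -1.469]
ft_force: [-1.0, 1.4, 5.5]
finger_gap: 0.0112
gripper_force: 44.3
```

Request:
drive_tool:
  targets:
    - {"tx":0,"ty":0,"tz":-0.008,"rx":0,"ry":0,"rz":0}
    - {"tx":0,"ty":0,"tz":-0.02,"rx":0,"ry":0,"rz":0}
    - {"tx":0,"ty":0,"tz":-0.05,"rx":0,"ry":0,"rz":0}
    - {"tx":0,"ty":0,"tz":-0.08,"rx":0,"ry":0,"rz":0}
    - {"tx":0,"ty":0,"tz":-0.095,"rx":0,"ry":0,"rz":0}
    - {"tx":0,"ty":0,"tz":-0.095,"rx":0,"ry":0,"rz":0}

```text
time_s: 33.78
ee_pos: [0.5123, -0.3248, 0.1513]
ee_rot: [-3.14, -0.001, -1.47]
ft_force: [0.5, 0.7, -0.8]
finger_gap: 0.0112
gripper_force: 43.4
```

```bash
python3 go.py .4616 -.0212 .15 .017 
```

```text
t33.8 [ 0.5123 -0.3248  0.1513] rot [-3.14e+00 -1.00e-03 -1.47e+00] j1,j6 [-0.3  0.4] F [ 0.5  0.7 -0.8] gap 0.0112 gf 43.4
tx -0.3072 ty 0.0199 tz 0.0013 rz -1.4871
```

Request:
drive_tool:
  targets:
    - {"tx":-0.03,"ty":0,"tz":0,"rx":0,"ry":0,"rz":-0.17}
    - {"tx":-0.07,"ty":0.005,"tz":0,"rx":0,"ry":0,"rz":-0.34}
    - {"tx":-0.11,"ty":0.01,"tz":0,"rx":0,"ry":0,"rz":-0.51}
    - {"tx":-0.15,"ty":0.02,"tz":0,"rx":0,"ry":0,"rz":-0.68}
    - {"tx":-0.19,"ty":0.02,"tz":0,"rx":0,"ry":0,"rz":-0.85}
    - {"tx":-0.23,"ty":0.02,"tz":0,"rx":0,"ry":0,"rz":-1.02}
    - {"tx":-0.27,"ty":0.02,"tz":0,"rx":0,"ry":0,"rz":-1.19}
    - {"tx":-0.295,"ty":0.02,"tz":0,"rx":0,"ry":0,"rz":-1.36}
    - {"tx":-0.305,"ty":0.02,"tz":0,"rx":0,"ry":0,"rz":-1.487}
    - {"tx":-0.305,"ty":0.02,"tz":0,"rx":0,"ry":0,"rz":-1.487}
    - {"tx":-0.305,"ty":0.02,"tz":0,"rx":0,"ry":0,"rz":-1.487}

```text
time_s: 35.15
ee_pos: [0.461, -0.0237, 0.1496]
ee_rot: [3.141, 0.002, 0.015]
ft_force: [0.3, 0.1, -1.5]
finger_gap: 0.0109
gripper_force: 43.3
```

```bash
python3 go.py .4616 -.0212 .0663 .017 
```

```text
t35.1 [ 0.461  -0.0237  0.1496] rot [3.141e+00 2.000e-03 1.500e-02] j1,j6 [0.3  1.28] F [ 0.3  0.1 -1.5] gap 0.0109 gf 43.3
tx 0.0006 ty -0.0025 tz 0.0833 rz -0.0020
```

Request:
drive_tool:
  targets:
    - {"tx":-0.001,"ty":-0.002,"tz":0.03,"rx":0,"ry":0,"rz":0}
    - {"tx":-0.001,"ty":-0.002,"tz":0.06,"rx":0,"ry":0,"rz":0}
    - {"tx":-0.001,"ty":-0.002,"tz":0.078,"rx":0,"ry":0,"rz":0}
    - {"tx":-0.001,"ty":-0.002,"tz":0.082,"rx":0,"ry":0,"rz":0}
    - {"tx":-0.001,"ty":-0.003,"tz":0.083,"rx":0,"ry":0,"rz":0}
    - {"tx":-0.001,"ty":-0.004,"tz":0.083,"rx":0,"ry":0,"rz":0}
    - {"tx":-0.001,"ty":-0.005,"tz":0.083,"rx":0,"ry":0,"rz":0}
    - {"tx":-0.001,"ty":-0.005,"tz":0.083,"rx":0,"ry":0,"rz":0}
    - {"tx":-0.001,"ty":-0.005,"tz":0.083,"rx":0,"ry":0,"rz":0}

```text
time_s: 36.28
ee_pos: [0.4605, -0.0182, 0.0676]
ee_rot: [-3.141, -0.0, 0.017]
ft_force: [-0.2, 0.2, -0.4]
finger_gap: 0.0113
gripper_force: 43.4
```

Request:
drive_tool:
  targets:
    - {"tx":0,"ty":-0.001,"tz":0,"rx":0,"ry":0,"rz":0}
    - {"tx":0,"ty":-0.001,"tz":0,"rx":0,"ry":0,"rz":0}
    - {"tx":0,"ty":-0.001,"tz":0,"rx":0,"ry":0,"rz":0}

```text
time_s: 36.65
ee_pos: [0.4603, -0.0173, 0.0673]
ee_rot: [3.142, 0.0, 0.017]
ft_force: [0.2, -1.2, -1.0]
finger_gap: 0.0114
gripper_force: 43.4
```

Request:
drive_tool:
  targets:
    - {"tx":0,"ty":-0.0006,"tz":0.001,"rx":0,"ry":0,"rz":0}
    - {"tx":0,"ty":-0.0006,"tz":0.0025,"rx":0,"ry":0,"rz":0}
    - {"tx":0,"ty":-0.0006,"tz":0.0028,"rx":0,"ry":0,"rz":0}

```text
time_s: 37.02
ee_pos: [0.4603, -0.0167, 0.0643]
ee_rot: [3.141, 0.0, 0.017]
ft_force: [-0.3, -0.7, -0.5]
finger_gap: 0.0112
gripper_force: 43.4
```

Request:
drive_tool:
  targets:
    - {"tx":0,"ty":0,"tz":0,"rx":0,"ry":0,"rz":0}
    - {"tx":0,"ty":0,"tz":0,"rx":0,"ry":0,"rz":0}
    - {"tx":0,"ty":0,"tz":0,"rx":0,"ry":0,"rz":0}
    - {"tx":0,"ty":0,"tz":-0.02,"rx":0,"ry":0,"rz":0}
    - {"tx":0,"ty":0,"tz":-0.06,"rx":0,"ry":0,"rz":0}
    - {"tx":0,"ty":0,"tz":-0.09,"rx":0,"ry":0,"rz":0}
    - {"tx":0,"ty":0,"tz":-0.09,"rx":0,"ry":0,"rz":0}
  hand: 0.2

```text
time_s: 37.9
ee_pos: [0.4618, -0.0163, 0.1569]
ee_rot: [-3.14, -0.006, 0.018]
ft_force: [-1.1, 1.0, 0.1]
finger_gap: 0.034
gripper_force: 0.0
```

```bash
python3 go.py .458 -.329 .155 -1.469
```

```text
t37.9 [ 0.4618 -0.0163  0.1569] rot [-3.14  -0.006  0.018] j1,j6 [0.32 1.27] F [-1.1  1.   0.1] gap 0.034 gf 0.0
tx -0.0093 ty 0.3126 tz 0.0019 rz 1.4865
```

Request:
drive_tool:
  targets:
    - {"tx":0,"ty":0.03,"tz":0,"rx":0,"ry":0,"rz":0.17}
    - {"tx":0,"ty":0.07,"tz":0,"rx":0,"ry":0,"rz":0.34}
    - {"tx":0,"ty":0.11,"tz":0,"rx":0,"ry":0,"rz":0.51}
    - {"tx":0,"ty":0.15,"tz":0,"rx":0,"ry":0,"rz":0.68}
    - {"tx":-0.005,"ty":0.19,"tz":0,"rx":0,"ry":0,"rz":0.85}
    - {"tx":-0.005,"ty":0.23,"tz":0,"rx":0,"ry":0,"rz":1.02}
    - {"tx":-0.008,"ty":0.265,"tz":0,"rx":0,"ry":0,"rz":1.19}
    - {"tx":-0.008,"ty":0.295,"tz":0,"rx":0,"ry":0,"rz":1.36}
    - {"tx":-0.008,"ty":0.312,"tz":0,"rx":0,"ry":0,"rz":1.487}
    - {"tx":-0.008,"ty":0.312,"tz":0,"rx":0,"ry":0,"rz":1.487}
    - {"tx":-0.008,"ty":0.312,"tz":0,"rx":0,"ry":0,"rz":1.487}
  hand: 0

```text
time_s: 39.28
ee_pos: [0.4572, -0.3282, 0.1536]
ee_rot: [3.14, 0.001, -1.468]
ft_force: [-0.0, -0.4, -0.1]
finger_gap: 0.0428
gripper_force: 0.0
```

```bash
python3 go.py .4585 -.3285 .0545 -1.469;python3 - <<'E'
from h import *
s=snap('scene')
print([(np.round(b['bbox']).astype(int).tolist(),round(b['score'],2)) for b in spotter.boxes_of('scene','cleat_1')])
E
```

```text
t39.3 [ 0.4572 -0.3282  0.1536] rot [ 3.140e+00  1.000e-03 -1.468e+00] j1,j6 [-0.33  0.44] F [-0.  -0.4 -0.1] gap 0.0428 gf 0.0
tx 0.0004 ty -0.0013 tz 0.0991 rz 0.0006
[([311, 209, 21, 22], 0.91), ([369, 280, 26, 29], 0.87), ([290, 218, 25, 27], 0.83), ([310, 270, 28, 23], 0.61)]
```

Request:
drive_tool:
  targets:
    - {"tx":0,"ty":-0.001,"tz":0.045,"rx":0,"ry":0,"rz":0}
    - {"tx":0,"ty":-0.001,"tz":0.08,"rx":0,"ry":0,"rz":0}
    - {"tx":0,"ty":-0.001,"tz":0.095,"rx":0,"ry":0,"rz":0}
    - {"tx":0,"ty":-0.001,"tz":0.1,"rx":0,"ry":0,"rz":0}
    - {"tx":0,"ty":-0.001,"tz":0.1,"rx":0,"ry":0,"rz":0}

```text
time_s: 40.0
ee_pos: [0.4594, -0.3288, 0.0553]
ee_rot: [-3.14, -0.001, -1.469]
ft_force: [0.2, 0.0, -0.2]
finger_gap: 0.043
gripper_force: 0.0
```

Request:
drive_tool:
  targets:
    - {"tx":0,"ty":0,"tz":0,"rx":0,"ry":0,"rz":0}
    - {"tx":0,"ty":0,"tz":0,"rx":0,"ry":0,"rz":0}
    - {"tx":0,"ty":0,"tz":0,"rx":0,"ry":0,"rz":0}
    - {"tx":0,"ty":0,"tz":0,"rx":0,"ry":0,"rz":0}
    - {"tx":0,"ty":0,"tz":0,"rx":0,"ry":0,"rz":0}
  hand: 1

```text
time_s: 40.62
ee_pos: [0.4594, -0.329, 0.0555]
ee_rot: [-3.14, -0.001, -1.469]
ft_force: [-0.4, 0.5, 5.5]
finger_gap: 0.0117
gripper_force: 44.4
```

Request:
drive_tool:
  targets:
    - {"tx":0,"ty":0,"tz":-0.008,"rx":0,"ry":0,"rz":0}
    - {"tx":0,"ty":0,"tz":-0.02,"rx":0,"ry":0,"rz":0}
    - {"tx":0,"ty":0,"tz":-0.05,"rx":0,"ry":0,"rz":0}
    - {"tx":0,"ty":0,"tz":-0.08,"rx":0,"ry":0,"rz":0}
    - {"tx":0,"ty":0,"tz":-0.115,"rx":0,"ry":0,"rz":0}
    - {"tx":0,"ty":0,"tz":-0.115,"rx":0,"ry":0,"rz":0}

```text
time_s: 41.38
ee_pos: [0.4599, -0.329, 0.173]
ee_rot: [-3.136, -0.003, -1.47]
ft_force: [0.9, -0.6, -1.3]
finger_gap: 0.0114
gripper_force: 43.5
```

```bash
python3 go.py .5354 .0505 .17 .017 
```

```text
t41.4 [ 0.4599 -0.329   0.173 ] rot [-3.136e+00 -3.000e-03 -1.470e+00] j1,j6 [-0.33  0.44] F [ 0.9 -0.6 -1.3] gap 0.0114 gf 43.5
tx -0.3700 ty -0.1134 tz 0.0030 rz -1.4866
```

Request:
drive_tool:
  targets:
    - {"tx":-0.04,"ty":-0.01,"tz":0,"rx":0,"ry":0,"rz":-0.17}
    - {"tx":-0.085,"ty":-0.025,"tz":0,"rx":0,"ry":0,"rz":-0.34}
    - {"tx":-0.13,"ty":-0.04,"tz":0,"rx":0,"ry":0,"rz":-0.51}
    - {"tx":-0.175,"ty":-0.055,"tz":0,"rx":0,"ry":0,"rz":-0.68}
    - {"tx":-0.22,"ty":-0.07,"tz":0,"rx":0,"ry":0,"rz":-0.85}
    - {"tx":-0.265,"ty":-0.085,"tz":0,"rx":0,"ry":0,"rz":-1.02}
    - {"tx":-0.31,"ty":-0.1,"tz":0,"rx":0,"ry":0,"rz":-1.19}
    - {"tx":-0.35,"ty":-0.11,"tz":0,"rx":0,"ry":0,"rz":-1.36}
    - {"tx":-0.37,"ty":-0.113,"tz":0,"rx":0,"ry":0,"rz":-1.487}
    - {"tx":-0.37,"ty":-0.113,"tz":0,"rx":0,"ry":0,"rz":-1.487}
    - {"tx":-0.37,"ty":-0.113,"tz":0,"rx":0,"ry":0,"rz":-1.487}
    - {"tx":-0.37,"ty":-0.113,"tz":0,"rx":0,"ry":0,"rz":-1.487}

```text
time_s: 42.88
ee_pos: [0.5334, 0.0499, 0.1693]
ee_rot: [3.141, 0.001, 0.015]
ft_force: [0.8, 0.3, -0.6]
finger_gap: 0.011
gripper_force: 43.3
```

```bash
python3 go.py .536 .0485 .0655 .017 
```

```text
t42.9 [0.5334 0.0499 0.1693] rot [3.141e+00 1.000e-03 1.500e-02] j1,j6 [0.4  1.19] F [ 0.8  0.3 -0.6] gap 0.011 gf 43.3
tx 0.0025 ty 0.0014 tz 0.1038 rz -0.0019
```

Request:
drive_tool:
  targets:
    - {"tx":0.002,"ty":0.001,"tz":0.04,"rx":0,"ry":0,"rz":0}
    - {"tx":0.002,"ty":0.001,"tz":0.08,"rx":0,"ry":0,"rz":0}
    - {"tx":0.002,"ty":0.001,"tz":0.098,"rx":0,"ry":0,"rz":0}
    - {"tx":0.002,"ty":0.001,"tz":0.102,"rx":0,"ry":0,"rz":0}
    - {"tx":0.002,"ty":0.002,"tz":0.103,"rx":0,"ry":0,"rz":0}
    - {"tx":0.002,"ty":0.003,"tz":0.103,"rx":0,"ry":0,"rz":0}
    - {"tx":0.002,"ty":0.004,"tz":0.103,"rx":0,"ry":0,"rz":0}
    - {"tx":0.002,"ty":0.004,"tz":0.103,"rx":0,"ry":0,"rz":0}
    - {"tx":0.002,"ty":0.004,"tz":0.103,"rx":0,"ry":0,"rz":0}

```text
time_s: 44.0
ee_pos: [0.536, 0.0469, 0.0668]
ee_rot: [-3.141, -0.0, 0.017]
ft_force: [-1.0, -0.4, -1.3]
finger_gap: 0.0112
gripper_force: 43.4
```

Request:
drive_tool:
  targets:
    - {"tx":0,"ty":0.001,"tz":0,"rx":0,"ry":0,"rz":0}
    - {"tx":0,"ty":0.001,"tz":0,"rx":0,"ry":0,"rz":0}
    - {"tx":0,"ty":0.001,"tz":0,"rx":0,"ry":0,"rz":0}

```text
time_s: 44.38
ee_pos: [0.5359, 0.0458, 0.0665]
ee_rot: [3.142, 0.0, 0.017]
ft_force: [0.3, -0.3, -1.6]
finger_gap: 0.0114
gripper_force: 43.4
```

Request:
drive_tool:
  targets:
    - {"tx":0,"ty":0.001,"tz":0,"rx":0,"ry":0,"rz":0}
    - {"tx":0,"ty":0.0015,"tz":0,"rx":0,"ry":0,"rz":0}
    - {"tx":0,"ty":0.0015,"tz":0,"rx":0,"ry":0,"rz":0}

```text
time_s: 44.75
ee_pos: [0.5359, 0.0442, 0.0665]
ee_rot: [3.142, 0.0, 0.017]
ft_force: [0.5, -1.4, -0.4]
finger_gap: 0.0117
gripper_force: 43.4
```

Request:
drive_tool:
  targets:
    - {"tx":0,"ty":0.001,"tz":0,"rx":0,"ry":0,"rz":0}
    - {"tx":0,"ty":0.001,"tz":0,"rx":0,"ry":0,"rz":0}
    - {"tx":0,"ty":0.001,"tz":0,"rx":0,"ry":0,"rz":0}

```text
time_s: 45.12
ee_pos: [0.536, 0.0433, 0.0665]
ee_rot: [3.142, -0.0, 0.017]
ft_force: [0.4, -1.0, -0.5]
finger_gap: 0.0114
gripper_force: 43.4
```

Request:
drive_tool:
  targets:
    - {"tx":0,"ty":0.0005,"tz":0.001,"rx":0,"ry":0,"rz":0}
    - {"tx":0,"ty":0.0005,"tz":0.0025,"rx":0,"ry":0,"rz":0}
    - {"tx":0,"ty":0.0005,"tz":0.003,"rx":0,"ry":0,"rz":0}

```text
time_s: 45.5
ee_pos: [0.5361, 0.043, 0.0635]
ee_rot: [-3.141, -0.0, 0.017]
ft_force: [-0.9, 1.4, 2.0]
finger_gap: 0.0116
gripper_force: 43.7
```

Request:
drive_tool:
  targets:
    - {"tx":0,"ty":0,"tz":0,"rx":0,"ry":0,"rz":0}
    - {"tx":0,"ty":0,"tz":0,"rx":0,"ry":0,"rz":0}
    - {"tx":0,"ty":0,"tz":0,"rx":0,"ry":0,"rz":0}
    - {"tx":0,"ty":0,"tz":-0.02,"rx":0,"ry":0,"rz":0}
    - {"tx":0,"ty":0,"tz":-0.06,"rx":0,"ry":0,"rz":0}
    - {"tx":0,"ty":0,"tz":-0.1,"rx":0,"ry":0,"rz":0}
    - {"tx":0,"ty":0,"tz":-0.1,"rx":0,"ry":0,"rz":0}
  hand: 0.2

```text
time_s: 46.38
ee_pos: [0.538, 0.0434, 0.1671]
ee_rot: [-3.139, -0.008, 0.018]
ft_force: [-0.3, -0.2, -0.6]
finger_gap: 0.0342
gripper_force: 0.0
```

```bash
python3 go.py .405 -.334 .155 -1.469
```

```text
t46.4 [0.538  0.0434 0.1671] rot [-3.139 -0.008  0.018] j1,j6 [0.38 1.21] F [-0.3 -0.2 -0.6] gap 0.0342 gf 0.0
tx -0.1396 ty 0.3750 tz 0.0121 rz 1.4867
```

Request:
drive_tool:
  targets:
    - {"tx":-0.01,"ty":0.035,"tz":0,"rx":0,"ry":0,"rz":0.17}
    - {"tx":-0.03,"ty":0.08,"tz":0,"rx":0,"ry":0,"rz":0.34}
    - {"tx":-0.045,"ty":0.125,"tz":0,"rx":0,"ry":0,"rz":0.51}
    - {"tx":-0.06,"ty":0.17,"tz":0,"rx":0,"ry":0,"rz":0.68}
    - {"tx":-0.08,"ty":0.215,"tz":0,"rx":0,"ry":0,"rz":0.85}
    - {"tx":-0.1,"ty":0.26,"tz":0,"rx":0,"ry":0,"rz":1.02}
    - {"tx":-0.115,"ty":0.305,"tz":0,"rx":0,"ry":0,"rz":1.19}
    - {"tx":-0.13,"ty":0.35,"tz":0.005,"rx":0,"ry":0,"rz":1.36}
    - {"tx":-0.139,"ty":0.375,"tz":0.01,"rx":0,"ry":0,"rz":1.487}
    - {"tx":-0.139,"ty":0.375,"tz":0.01,"rx":0,"ry":0,"rz":1.487}
    - {"tx":-0.139,"ty":0.375,"tz":0.01,"rx":0,"ry":0,"rz":1.487}
  hand: 0

```text
time_s: 47.75
ee_pos: [0.4032, -0.334, 0.153]
ee_rot: [3.141, 0.001, -1.469]
ft_force: [1.2, 0.6, -0.6]
finger_gap: 0.0428
gripper_force: 0.0
```

```bash
python3 go.py .4055 -.334 .0545 -1.469;python3 - <<'E'
from h import *
s=snap('scene')
print([(np.round(b['bbox']).astype(int).tolist(),round(b['score'],2)) for b in spotter.boxes_of('scene','cleat_1')])
cv2.imwrite('pics/f1.png',cv2.resize(s['frame'][160:340,250:450],(667,600),interpolation=cv2.INTER_CUBIC))
E
```

```text
t47.8 [ 0.4032 -0.334   0.153 ] rot [ 3.141e+00  1.000e-03 -1.469e+00] j1,j6 [-0.38  0.48] F [ 1.2  0.6 -0.6] gap 0.0428 gf 0.0
tx 0.0002 ty -0.0023 tz 0.0985 rz 0.0003
[([291, 220, 29, 25], 0.97), ([310, 210, 28, 21], 0.81), ([358, 295, 29, 26], 0.78), ([309, 270, 25, 19], 0.7), ([296, 200, 23, 19], 0.65)]
```

View pics/f1.png

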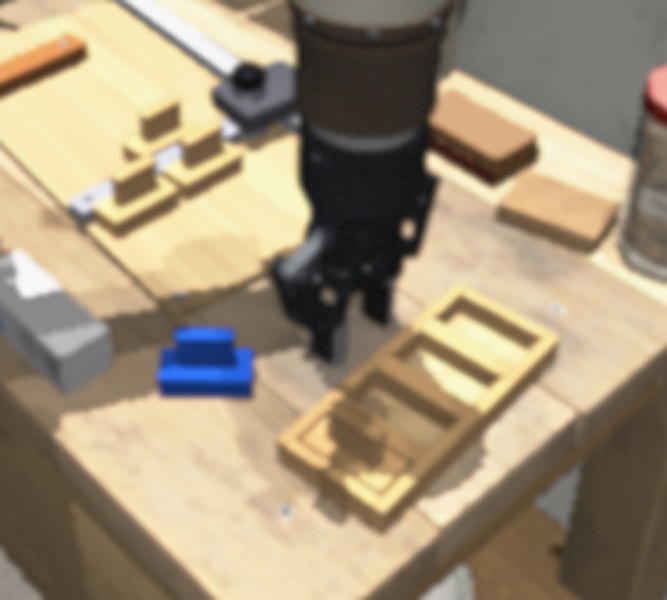

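Three cleats stand snug along the blade (crop (135,205), (205,160), (160,130)) and the last is in the near pocket at (355,430). I pick it.

Request:
drive_tool:
  targets:
    - {"tx":0,"ty":-0.002,"tz":0.045,"rx":0,"ry":0,"rz":0}
    - {"tx":0,"ty":-0.002,"tz":0.08,"rx":0,"ry":0,"rz":0}
    - {"tx":0,"ty":-0.002,"tz":0.095,"rx":0,"ry":0,"rz":0}
    - {"tx":0,"ty":-0.002,"tz":0.099,"rx":0,"ry":0,"rz":0}
    - {"tx":0,"ty":-0.002,"tz":0.099,"rx":0,"ry":0,"rz":0}

```text
time_s: 48.48
ee_pos: [0.4063, -0.3344, 0.0554]
ee_rot: [-3.14, -0.001, -1.469]
ft_force: [-1.7, 0.0, 0.3]
finger_gap: 0.0426
gripper_force: 0.0
```

Request:
drive_tool:
  targets:
    - {"tx":0,"ty":0,"tz":0,"rx":0,"ry":0,"rz":0}
    - {"tx":0,"ty":0,"tz":0,"rx":0,"ry":0,"rz":0}
    - {"tx":0,"ty":0,"tz":0,"rx":0,"ry":0,"rz":0}
    - {"tx":0,"ty":0,"tz":0,"rx":0,"ry":0,"rz":0}
    - {"tx":0,"ty":0,"tz":0,"rx":0,"ry":0,"rz":0}
  hand: 1

```text
time_s: 49.1
ee_pos: [0.406, -0.3346, 0.0555]
ee_rot: [-3.14, -0.001, -1.469]
ft_force: [0.1, 2.0, 6.0]
finger_gap: 0.0116
gripper_force: 42.5
```

Request:
drive_tool:
  targets:
    - {"tx":0,"ty":0,"tz":-0.008,"rx":0,"ry":0,"rz":0}
    - {"tx":0,"ty":0,"tz":-0.02,"rx":0,"ry":0,"rz":0}
    - {"tx":0,"ty":0,"tz":-0.05,"rx":0,"ry":0,"rz":0}
    - {"tx":0,"ty":0,"tz":-0.08,"rx":0,"ry":0,"rz":0}
    - {"tx":0,"ty":0,"tz":-0.115,"rx":0,"ry":0,"rz":0}
    - {"tx":0,"ty":0,"tz":-0.115,"rx":0,"ry":0,"rz":0}

```text
time_s: 49.85
ee_pos: [0.407, -0.3351, 0.1731]
ee_rot: [-3.135, -0.004, -1.469]
ft_force: [0.5, -0.2, -0.2]
finger_gap: 0.0113
gripper_force: 41.6
```

```bash
python3 go.py .459 .049 .17 .017 
```

```text
t49.9 [ 0.407  -0.3351  0.1731] rot [-3.135 -0.004 -1.469] j1,j6 [-0.38  0.48] F [ 0.5 -0.2 -0.2] gap 0.0113 gf 41.6
tx -0.3769 ty -0.0906 tz 0.0031 rz -1.4864
```

Request:
drive_tool:
  targets:
    - {"tx":-0.04,"ty":-0.01,"tz":0,"rx":0,"ry":0,"rz":-0.17}
    - {"tx":-0.085,"ty":-0.02,"tz":0,"rx":0,"ry":0,"rz":-0.34}
    - {"tx":-0.13,"ty":-0.03,"tz":0,"rx":0,"ry":0,"rz":-0.51}
    - {"tx":-0.175,"ty":-0.045,"tz":0,"rx":0,"ry":0,"rz":-0.68}
    - {"tx":-0.22,"ty":-0.055,"tz":0,"rx":0,"ry":0,"rz":-0.85}
    - {"tx":-0.265,"ty":-0.065,"tz":0,"rx":0,"ry":0,"rz":-1.02}
    - {"tx":-0.31,"ty":-0.075,"tz":0,"rx":0,"ry":0,"rz":-1.19}
    - {"tx":-0.35,"ty":-0.085,"tz":0,"rx":0,"ry":0,"rz":-1.36}
    - {"tx":-0.376,"ty":-0.09,"tz":0,"rx":0,"ry":0,"rz":-1.486}
    - {"tx":-0.376,"ty":-0.09,"tz":0,"rx":0,"ry":0,"rz":-1.486}
    - {"tx":-0.376,"ty":-0.09,"tz":0,"rx":0,"ry":0,"rz":-1.486}
    - {"tx":-0.376,"ty":-0.09,"tz":0,"rx":0,"ry":0,"rz":-1.486}
  grip_force: 45

```text
time_s: 51.35
ee_pos: [0.4567, 0.0479, 0.1693]
ee_rot: [3.141, 0.001, 0.014]
ft_force: [-0.5, 0.2, -1.1]
finger_gap: 0.0114
gripper_force: 44.4
```

```bash
python3 go.py .459 .0475 .0665 .017; python3 - <<'E'
from h import *
s=snap('scene')
cv2.imwrite('pics/g1.png',cv2.resize(s['frame'][160:280,240:400],(800,600),interpolation=cv2.INTER_CUBIC))
E
```

```text
t51.4 [0.4567 0.0479 0.1693] rot [3.141e+00 1.000e-03 1.400e-02] j1,j6 [0.46 1.13] F [-0.5  0.2 -1.1] gap 0.0114 gf 44.4
tx 0.0023 ty 0.0005 tz 0.1028 rz -0.0028
```

View pics/g1.png

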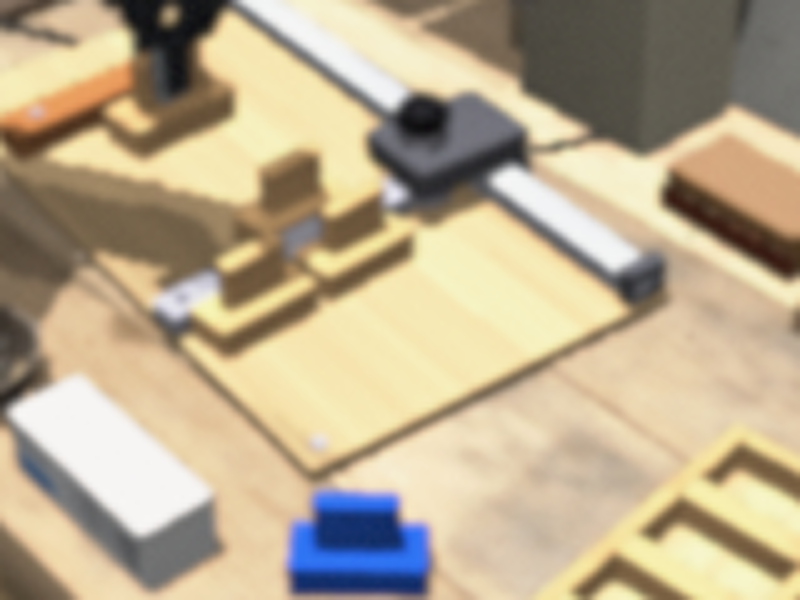

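The held cleat is level at crop (170,110), the knob is home and the other three haven't moved. I lower it.

Request:
drive_tool:
  targets:
    - {"tx":0.002,"ty":0,"tz":0.04,"rx":0,"ry":0,"rz":0}
    - {"tx":0.002,"ty":0,"tz":0.08,"rx":0,"ry":0,"rz":0}
    - {"tx":0.002,"ty":0.001,"tz":0.097,"rx":0,"ry":0,"rz":0}
    - {"tx":0.002,"ty":0.002,"tz":0.102,"rx":0,"ry":0,"rz":0}
    - {"tx":0.002,"ty":0.003,"tz":0.103,"rx":0,"ry":0,"rz":0}
    - {"tx":0.002,"ty":0.004,"tz":0.103,"rx":0,"ry":0,"rz":0}
    - {"tx":0.002,"ty":0.004,"tz":0.103,"rx":0,"ry":0,"rz":0}
    - {"tx":0.002,"ty":0.004,"tz":0.103,"rx":0,"ry":0,"rz":0}

```text
time_s: 52.4
ee_pos: [0.4594, 0.045, 0.067]
ee_rot: [-3.141, -0.001, 0.016]
ft_force: [-0.0, 0.1, -0.9]
finger_gap: 0.0111
gripper_force: 44.5
```

Request:
drive_tool:
  targets:
    - {"tx":0,"ty":0.001,"tz":0,"rx":0,"ry":0,"rz":0}
    - {"tx":0,"ty":0.001,"tz":0,"rx":0,"ry":0,"rz":0}
    - {"tx":0,"ty":0.001,"tz":0,"rx":0,"ry":0,"rz":0}

```text
time_s: 52.78
ee_pos: [0.4592, 0.0439, 0.0665]
ee_rot: [3.142, -0.0, 0.016]
ft_force: [0.3, 0.4, -0.8]
finger_gap: 0.0112
gripper_force: 44.5
```

Request:
drive_tool:
  targets:
    - {"tx":0,"ty":0.001,"tz":0,"rx":0,"ry":0,"rz":0}
    - {"tx":0,"ty":0.001,"tz":0,"rx":0,"ry":0,"rz":0}
    - {"tx":0,"ty":0.001,"tz":0,"rx":0,"ry":0,"rz":0}

```text
time_s: 53.15
ee_pos: [0.4592, 0.0429, 0.0665]
ee_rot: [-3.142, -0.0, 0.016]
ft_force: [0.7, 0.9, -1.0]
finger_gap: 0.0111
gripper_force: 44.5
```

Request:
drive_tool:
  targets:
    - {"tx":0,"ty":0.0007,"tz":0,"rx":0,"ry":0,"rz":0}
    - {"tx":0,"ty":0.0007,"tz":0,"rx":0,"ry":0,"rz":0}
    - {"tx":0,"ty":0.0007,"tz":0,"rx":0,"ry":0,"rz":0}

```text
time_s: 53.52
ee_pos: [0.4592, 0.0422, 0.0665]
ee_rot: [3.142, 0.0, 0.016]
ft_force: [0.3, -0.8, -0.4]
finger_gap: 0.0112
gripper_force: 44.5
```

Request:
drive_tool:
  targets:
    - {"tx":0,"ty":0.0003,"tz":0.001,"rx":0,"ry":0,"rz":0}
    - {"tx":0,"ty":0.0003,"tz":0.0025,"rx":0,"ry":0,"rz":0}
    - {"tx":0,"ty":0.0003,"tz":0.003,"rx":0,"ry":0,"rz":0}

```text
time_s: 53.9
ee_pos: [0.459, 0.0418, 0.0635]
ee_rot: [3.141, 0.0, 0.016]
ft_force: [-1.0, 1.3, 4.7]
finger_gap: 0.011
gripper_force: 45.1
```

Request:
drive_tool:
  targets:
    - {"tx":0,"ty":0,"tz":0,"rx":0,"ry":0,"rz":0}
    - {"tx":0,"ty":0,"tz":0,"rx":0,"ry":0,"rz":0}
    - {"tx":0,"ty":0,"tz":0,"rx":0,"ry":0,"rz":0}
    - {"tx":0,"ty":0,"tz":-0.02,"rx":0,"ry":0,"rz":0}
    - {"tx":0,"ty":0,"tz":-0.06,"rx":0,"ry":0,"rz":0}
    - {"tx":0,"ty":0,"tz":-0.11,"rx":0,"ry":0,"rz":0}
    - {"tx":0,"ty":-0.05,"tz":-0.14,"rx":0,"ry":0,"rz":0}
    - {"tx":0,"ty":-0.11,"tz":-0.14,"rx":0,"ry":0,"rz":0}
    - {"tx":0,"ty":-0.17,"tz":-0.14,"rx":0,"ry":0,"rz":0}
    - {"tx":0,"ty":-0.23,"tz":-0.14,"rx":0,"ry":0,"rz":0}
    - {"tx":-0.05,"ty":-0.29,"tz":-0.14,"rx":0,"ry":0,"rz":0}
    - {"tx":-0.08,"ty":-0.34,"tz":-0.14,"rx":0,"ry":0,"rz":0}
    - {"tx":-0.08,"ty":-0.34,"tz":-0.14,"rx":0,"ry":0,"rz":0}
  hand: 0.2

```text
time_s: 55.52
ee_pos: [0.3718, 0.3832, 0.2034]
ee_rot: [-3.141, -0.0, 0.021]
ft_force: [0.9, -0.6, -0.5]
finger_gap: 0.0343
gripper_force: 0.0
```

```bash
python3 - <<'E'
from fit import *
s=snap('top')
for q in ['cleat_1','carriage','offcut_1','sanding_block','blade']: print(q,[(np.round(b['bbox']).astype(int).tolist(),round(b['score'],2)) for b in spotter.boxes_of('top',q)])
x0,y0,S=220,150,6
im=cv2.resize(s['frame'][y0:y0+100,x0:x0+120],None,fx=S,fy=S,interpolation=cv2.INTER_CUBIC)
def poly(p,l,z,c):
    P=np.array([((proj(s,[*tf(p,q),z])-[x0,y0]+.5)*S-.5) for q in l]).round().astype(int)
    cv2.polylines(im,[P],True,c,1)
R=lambda x0,x1,y0,y1:[(x0,y0),(x1,y0),(x1,y1),(x0,y1)]
pv=[.6205,.0135,.017]
poly(pv,R(-.205,-.02,-.012,.012),.030,(0,0,255))
for r in(.085,.162):
    for q in(-.029,.029): poly(pv,R(-r-.035,-r+.035,q-.017,q+.017),.034,(255,0,0))
cv2.imwrite('pics/h1.png',im)
E
```

```text
cleat_1 [([313, 255, 14, 31], 0.88), ([288, 223, 19, 26], 0.87), ([390, 284, 30, 27], 0.78), ([311, 222, 15, 29], 0.67)]
carriage [([298, 217, 28, 111], 0.97)]
offcut_1 [([405, 142, 43, 32], 0.58)]
sanding_block [([361, 134, 50, 27], 0.83), ([312, 222, 18, 29], 0.39)]
blade [([301, 236, 14, 75], 0.6)]
```

View pics/h1.png

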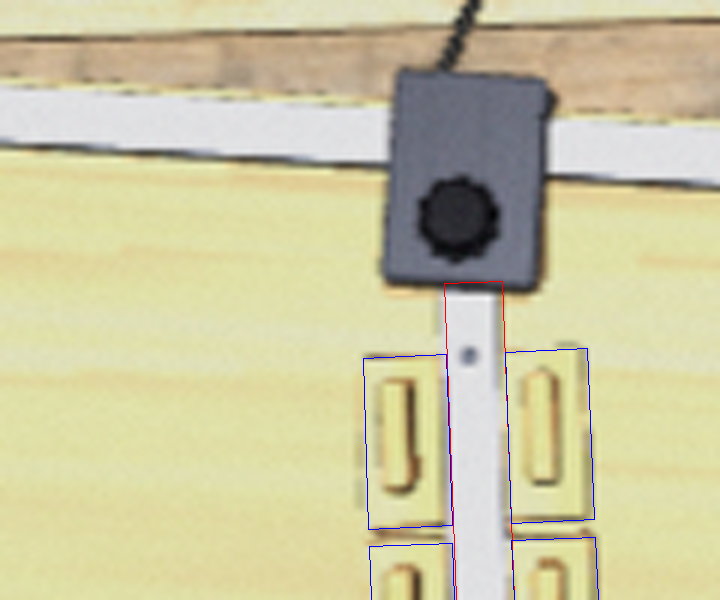

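```bash
python3 - <<'E'
import numpy as np,cv2
f=np.load('last_top.npz')['frame']
cv2.imwrite('pics/h2.png',cv2.resize(f[195:285,260:350],(600,600),interpolation=cv2.INTER_CUBIC))
E
```

```text
(no output)
```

View pics/h2.png

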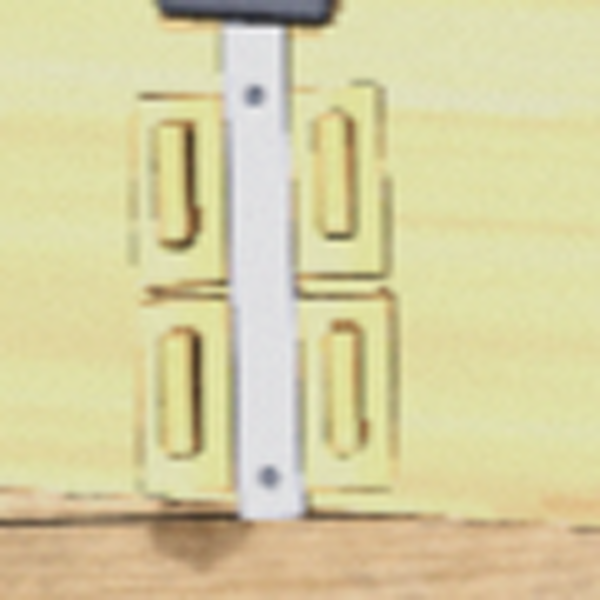

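```bash
python3 - <<'E'
from fit import *
s=dict(np.load('last_top.npz'))
P=lambda u,v,z:ray(s,(u+.5)/6.667-.5+260,(v+.5)/6.667-.5+195,z)
for a,b in[((225,40),(238,510)),((288,40),(303,510)),((255,95),(269,476))]:
    d=P(*a,.03)-P(*b,.03);print('blade',np.arctan2(d[1],d[0]))
f=s['frame'].astype(int)
m=((f[...,2]-f[...,0]>110)&(f[...,1]<160)).astype(np.uint8);m[:,:190]=0;m[:,230:]=0;m[:190]=0;m[280:]=0
ys=np.array([y for y in range(400) if m[y].sum()>8]);xs=np.array([np.flatnonzero(m[y]).mean() for y in ys])
ys2,k=ys[4:-4],xs[4:-4];c=np.polyfit(ys2,k,1)
d=ray(s,np.polyval(c,ys2[0]),ys2[0],.034)-ray(s,np.polyval(c,ys2[-1]),ys2[-1],.034);print('pattern',np.arctan2(d[1],d[0]),len(ys),ys[0],ys[-1])
E
```

```text
blade 0.01150378669769427
blade 0.012882740848656897
blade 0.019246358997922954
pattern 0.011900387043763831 48 207 260
```

Blade and brace agree to within about 0.01 rad, so I hand in.

```bash
python3 -c "
from workcell import manip
print(manip.hand_in())"
```

```text
the job is handed in; nothing more can be done
None
```

I handed the job in at about 56 s with the bevel clamped at the brace's angle and run to the right stop, all four cleats upright against the blade, and the sanding block, offcut and blue look-alike untouched; the hand-in call returned no verdict.

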